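# Crank open the air damper of a bench smoker

### The job

Get the bench smoker ready to light: push the loose crank fully home on the square shaft on its sloping front and use it to turn the damper counter-clockwise (as you look at that front) until the white pointer is up against the green stop. Then lift the crank off the shaft and lower it back onto the wooden board, standing on its hub with the red grip upwards as it was, and leave the damper open and the other kitchen things where they are.

Things in the scene. Friction and masses are not known exactly. Their poses are not given: they have to be found in the camera images.
- crank: Loose steel crank, 0.3 kg, standing level on the board, grip up. Origin: centre of the hub's underside = mouth of the square socket; z points up through the hub's closed top, x along the arm. Hub: block 42 x 42 mm (sides along x, y), 44 mm high. Socket: 20 x 20 mm, sides along x, y, 30 mm deep. Arm: bar 16 mm wide, z = 30 to 42 mm, from the hub to x = 105 mm. Centre of mass near x = 15 mm.
- crank_grip (a point): Middle of the crank's red grip, at x = 95, z = 65 mm of the crank (same axes). Grip: cylinder 22 mm across along z, from z = 42 to 88 mm. Under it a foot, 18 mm across, reaches down to z = 0, so the crank stands level on hub and foot.
- slab: Fixed hardwood board 300 (x) x 270 (y) x 30 mm high. Origin: centre of the underside, so its top is at z = 30 mm.
- smoker: Fixed grey bench smoker, 240 mm deep (x), 280 mm wide (y). Origin: centre of the underside; -x is its front. The front stands 60 mm high at x = -120 mm, from there a flat face slopes up at 25 degrees to 158 mm high at x = 90 mm; flat top behind that, with a flue stub 38 mm across and 41 mm high at y = 115 mm. The sloping face carries the damper at its middle.
- shaft_seat (a point): Centre of the top of the brass collar (48 mm across) at the foot of the square shaft; turns with the damper. z points out along the shaft, tilted 25 degrees from vertical to the smoker's front; x along the white pointer. The crank is fully home when its underside lies on the collar: its origin here, z axes agreeing. The collar's top is 8 mm above the sloping face; nothing else but the shaft stands higher.
- shaft_tip (a point): Outer end of the square brass shaft, 27 mm out along z from shaft_seat (same axes). Shaft 18 x 18 mm, flats square to x and y; the last 7 mm taper to 10 x 10 mm. The crank fits in any of the four quarter-turn positions, with about 0.11 rad of play to either side.
- damper (a joint): Damper angle in rad, growing counter-clockwise as seen looking at the sloping face: 0 = shut (pointer at the red stop), 1.25 = fully open (pointer at the green stop, where it is stopped hard). Starts between 0 and 0.25. Turns stiffly with about 0.15 Nm and stays where it is left.
- garlic_press: Loose steel garlic press lying on the rear part of the board, about 185 x 60 x 26 mm high; leave alone.
- dipping_bowl: Loose blue bowl 96 mm across, 42 mm high, beyond the work; leave alone.
- sieve: Loose orange sieve 144 mm across, 50 mm high, with a 100 mm handle, to the left of the work; leave alone.
- rice_paddle: Loose wooden rice paddle 195 mm long lying flat, to the right of the work; leave alone.
Things that resemble listed ones, but are neither listed nor needed, are in the scene too. What is shaped like the crank but orange or yellow is not meant.

How it is judged:
On the way, in this order (a step that is already met when the one before it is completed fails the run):
1. the crank is fully home on the square shaft (distance between crank and shaft_seat below 0.006 m and angle between the z axis of crank and the z axis of shaft_seat, either way round below 0.12 rad), for 0.2 s.
2. the damper is turned open with the crank still on the shaft (angle between the z axis of crank and the z axis of shaft_seat, either way round below 0.12 rad and distance between crank and shaft_seat below 0.012 m and value of joint damper above 1.1 rad), for 0.1 s.
3. the crank is lowered onto the board while still held, grip upwards (x of crank in the frame of slab between -0.145 and 0.145 m and y of crank in the frame of slab between -0.13 and 0.13 m and z of crank in the frame of slab below 0.045 m and angle between crank's own z axis and vertical below 0.35 rad and contact force between the fingers and crank above 0.3 N), for 0.05 s.
At the end, for the whole second after the job is handed in: The damper is within about 0.15 rad of its green stop, and the crank lies released and still on the board, standing level on its hub with the grip upwards, the hub's centre over the board (value of joint damper above 1.1 rad and x of crank in the frame of slab between -0.145 and 0.145 m and y of crank in the frame of slab between -0.13 and 0.13 m and z of crank in the frame of slab between 0.025 and 0.036 m and angle between crank's own z axis and vertical below 0.1 rad and linear speed of crank below 0.02 m/s); the robot touches nothing.
It fails at once if the garlic press is pushed more than 30 mm from its place (distance of garlic_press from where it was at the start of the episode above 0.03 m).
It fails at once if the dipping bowl is pushed more than 30 mm from its place (distance of dipping_bowl from where it was at the start of the episode above 0.03 m).
It fails at once if the sieve is pushed more than 30 mm from its place (distance of sieve from where it was at the start of the episode above 0.03 m).
It fails at once if the rice paddle is pushed more than 30 mm from its place (distance of rice_paddle from where it was at the start of the episode above 0.03 m).
It also fails if it takes over 64 s, if anything falls off the work surface, if the arm or the gripper's body presses on something with over 40 N, if the wrist force passes 120 N, or if a joint passes its speed limit or range.

### The arm

A 7-joint arm with a two-finger parallel gripper is mounted at the origin on the work surface. World frame = base frame: x ahead of the robot, y to its left, z up, the work surface at z = 0. Lengths are in m, angles in rad, forces in N, time in s.
With the tool pointing down it reaches from about 0.4 to 0.85 m from the base axis. Payload 4.4 kg.
Tool frame: the origin (TCP) lies at the very end of the fingers, on their centre line; the grasp point (between the pads) lies ctrl.pinch_z behind it (ctrl.pinch_z is the distance from the TCP to the grasp point, in m); z points along the fingers, y is the line along which they close (so a half turn about z gives the same grasp; the last joint's range is limited). The gripper opens to 94 mm and grips with 3 to 60 N. Pads are 16 mm wide; open, the fingers measure 119 mm over their backs; the gripper's body (75 mm by 177 mm) begins 78 mm behind the grasp point.
Start: joints at [1.154, 0.628, 0.038, 1.517, -0.027, 0.996, -0.02], TCP at [0.223, -0.61, 0.169] pointing down, gripper open.
Joint ranges: [-3.06, 3.06], [-0.37, 2.12], [-1.25, 1.32], [0.18, 2.47], [-1.1, 4.24], [0.23, 1.98], [-2.94, 2.94]. Speed limits (rad/s): [2.57, 2.57, 3.14, 3.14, 3.14, 3.14, 3.14].

### API

Orientations are given as a unit quaternion [w, x, y, z].
In Python, from plant import ctrl gives the robot as it stands.
- The arm moves only by the tool servo_tool, never from a script. Its argument "commands" is a list of rows, each a list of 4 numbers: the shift along the tool's x, y, z as a fraction of full scale, then the turn about the tool's z as a fraction of full scale. A call has 1 to 12 rows; each row shifts and turns the commanded pose from where the row before left it, along the tool's axes as they then stand; what a row does not reach is not made up. Full scale, the value 1, is 10 cm for a shift and pi rad for a turn. A row lasts 1/10 s, in which the tool goes at most 50 mm and 8.59 degrees, less where a joint would pass 70% of its speed; a pose out of reach is approached as far as the arm can. A call with a number of a shift or a turn outside -1 to 1 is refused whole. A call with a gripper value outside its range is refused whole. "jaw" is the closure, from -1 (fully open) to 1 (shut), set as the call begins (left out, the last holds). The fingers move at their own pace and stop on an object; "squeeze" is the grip in N (left out, the last holds). Time passes only in rows, so rows that do not move let the fingers close. It gives the time, the measured TCP pose, the force, the opening and the grip force at its end, in the units of the state.
- ctrl.read_state(): the state, without advancing time (a new reading comes with each control period).
- ctrl.get_image(name): name is "scene" or "top" or "wrist"; returns a dict with "color" (384x512x3 uint8, blue, green, red), "K" (3x3 intrinsics, pixels), "R" (3x3) and "t" (3): a world point X has camera coordinates R X + t. Camera axes: x right, y down, z forward; pixel columns grow to the right and rows downward; lengths in m; the calibration is good to about 2 mm. A picture is of the moment at which its call begins. There is no depth.
- ctrl.hand_in(): hands the job in; it is judged then, once.
Trained networks look in a picture, given as the dict that the camera call returned (one of the last four; its "shot" number tells which), for a name from the list of things; names that differ only in an ending like _2 or _b are one class to them, and where a whole thing is asked for, a point or a joint stands for the part that bears it (a point fixed in the world has none). Each returns a list of dicts, best first, with "confidence" (0 to 1); they miss things now and then, are a little off and sometimes report something else, mostly with a low value. They report only what shows in the picture. A call takes as long as a camera call. They do not tell look-alikes from the thing itself.
- ctrl.boxes_of(name, picture): "location" ([x, y, z] in m, in world coordinates, good to about 4 mm: the middle of the surface that is visible of it).
The state is a dict: "clock": time; "joint_pos": joint angles; "joint_vel": joint speeds; "tau": joint torques, N m; "eef_pos": TCP position; "tool_rot": TCP orientation; "force": force on the tool from outside, world axes, zero at the start; "wrist_torque": the same for the moment, N m; "width": finger opening in m; "gripper_force": force on a finger pad.
Only numpy, scipy, OpenCV 4.12 (cv2) and the standard library are available. Lean on these libraries where they do the work, as an engineer would, in place of code of your own. Each camera call takes 0.05 s, during which the arm holds its last target. There are 200 camera calls.

## Working session

There is one attempt and no reset: what is moved stays moved. The work goes in short steps, Python scripts to look and compute and a tool call to move; the robot and the scene stay as the last step left them, time stands still between calls to the robot, and variables do not carry over. Pictures are saved under pics/ and viewed, at most 10 in all, crops included, and the job is handed in when it is done.

Besides the shell and the picture viewer there is one more tool, called after "Emit:" in YAML: its name, and indented under it one key for each argument. servo_tool: Moves the arm, as the interface text tells. Shift numbers are shares of 10 cm and turn numbers shares of pi rad, none past 1 either way. Its arguments: {"type":"object","properties":{"commands":{"type":"array"},"jaw":{"type":"number"},"squeeze":{"type":"number"}},"required":["commands"]}

```bash
ls; mkdir -p pics; python3 - <<'E'
from plant import ctrl
import cv2,numpy as np
s=ctrl.read_state(); print({k:np.round(v,3).tolist() for k,v in s.items()}, ctrl.pinch_z)
a=[]
for n in("scene","top"):
    p=ctrl.get_image(n); a.append(p["color"]); cv2.imwrite(f"pics/{n}0.png",p["color"])
    print(n,p["K"].round(1).tolist(),p["R"].round(3).tolist(),p["t"].round(3).tolist())
    for o in["crank","crank_grip","slab","smoker","shaft_seat","shaft_tip","damper","garlic_press","dipping_bowl","sieve","rice_paddle"]:
        for d in ctrl.boxes_of(o,p)[:3]: print(o,np.round(d["location"],3).tolist(),round(d["confidence"],2))
E
```

```text
pics
{'clock': 0.0, 'joint_pos': [1.154, 0.629, 0.038, 1.518, -0.027, 0.996, -0.02], 'joint_vel': [-0.001, 0.0, 0.0, -0.001, 0.002, 0.001, 0.001], 'tau': [0.0, -54.972, 1.143, -18.663, -0.052, 0.024, 0.0], 'eef_pos': [0.223, -0.61, 0.168], 'tool_rot': [-0.001, 0.985, 0.174, -0.0], 'force': [-0.343, 0.173, 0.719], 'wrist_torque': [0.04, 0.039, -0.023], 'gripper_force': 0.0, 'width': 0.094} 0.0188
scene [[412.2, 0.0, 257.0], [0.0, 412.2, 192.3], [0.0, 0.0, 1.0]] [[-0.564, 0.826, 0.01], [0.637, 0.442, -0.632], [-0.526, -0.35, -0.775]] [0.293, -0.252, 1.838]
crank [0.79, -0.273, 0.046] 0.9
crank [0.333, -0.489, 0.04] 0.8
crank [0.246, -0.311, 0.041] 0.79
crank_grip [0.792, -0.271, 0.042] 0.73
crank_grip [0.333, -0.482, 0.042] 0.7
crank_grip [0.49, -0.218, 0.076] 0.57
slab [0.507, -0.196, 0.032] 0.6
smoker [0.612, 0.214, 0.114] 0.82
shaft_seat [0.52, 0.199, 0.124] 0.83
shaft_tip [0.521, 0.201, 0.123] 0.66
damper [0.521, 0.2, 0.123] 0.85
garlic_press [0.613, -0.214, 0.047] 0.7
dipping_bowl [0.805, -0.046, 0.022] 0.75
sieve [0.553, 0.479, 0.019] 0.89
sieve [0.518, 0.195, 0.123] 0.58
sieve [0.492, -0.215, 0.076] 0.56
rice_paddle [0.605, -0.475, 0.008] 0.78
top [[394.3, 0.0, 262.3], [0.0, 394.3, 190.9], [0.0, 0.0, 1.0]] [[-0.014, -1.0, -0.009], [-0.982, 0.015, -0.188], [0.188, 0.006, -0.982]] [0.021, 0.528, 1.414]
crank [0.239, -0.314, 0.042] 0.7
crank [0.48, -0.226, 0.074] 0.68
crank [0.782, -0.28, 0.045] 0.65
crank_grip [0.326, -0.493, 0.043] 0.73
crank_grip [0.783, -0.277, 0.046] 0.64
crank_grip [0.48, -0.225, 0.079] 0.61
slab [0.477, -0.217, 0.029] 0.96
smoker [0.532, 0.196, 0.121] 0.85
shaft_seat [0.517, 0.196, 0.116] 0.85
shaft_tip [0.515, 0.193, 0.118] 0.79
damper [0.513, 0.193, 0.11] 0.96
damper [0.479, -0.227, 0.08] 0.33
garlic_press [0.603, -0.215, 0.047] 0.96
dipping_bowl [0.82, -0.041, 0.02] 0.92
dipping_bowl [0.514, 0.195, 0.113] 0.19
sieve [0.579, 0.486, 0.018] 0.77
rice_paddle [0.603, -0.47, 0.009] 0.83
```

```bash
python3 - <<'E'
import cv2
a=cv2.imread("pics/scene0.png");b=cv2.imread("pics/top0.png")
cv2.imwrite("pics/top_z.png",cv2.resize(b[80:290,120:400],None,fx=2.8,fy=2.8,interpolation=cv2.INTER_CUBIC))
E
```

```text
(no output)
```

View pics/scene0.png

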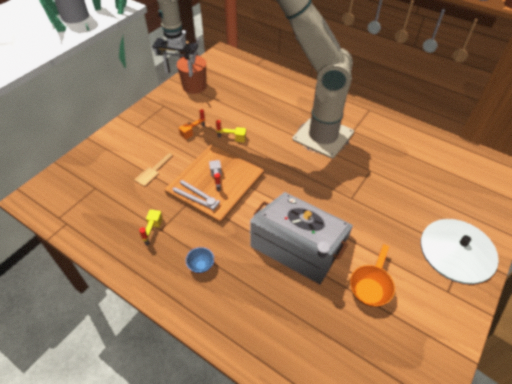

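View pics/top_z.png

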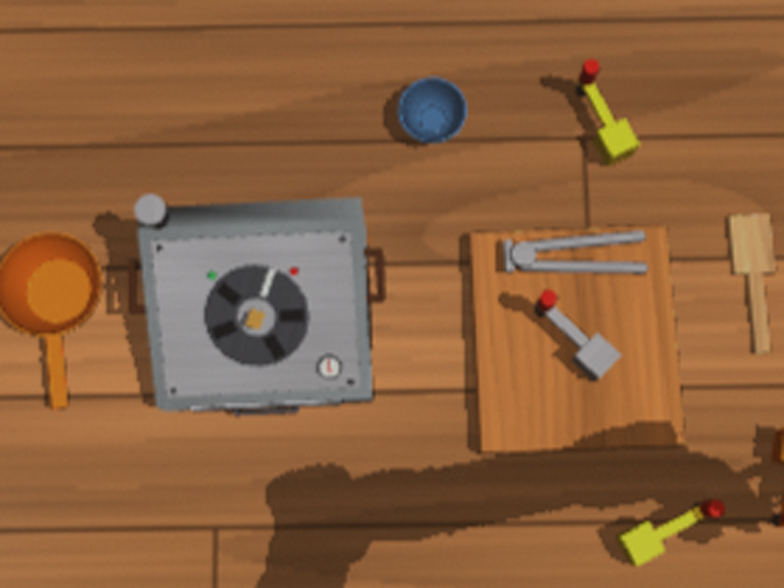

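The top view (zoom 2.8, offset 120/80) shows the grey crank's hub at (598,355) and its grip at (548,300), so the arm points away and to the left. The pointer is at (268,283), with red at (293,271), green at (212,274) and the shaft at (257,318). The tool can't tilt, so I'll take the red grip with the finger line along smoker-y and pitch the crank 25° between the pads. First I'll move over the crank for a closer look.

Emit:
servo_tool:
  commands:
    - [0.34,-0.28,-0.18,0]
    - [0.34,-0.28,-0.18,0]
    - [0.34,-0.28,-0.18,0]
    - [0.34,-0.28,-0.18,0]
    - [0.34,-0.28,-0.18,0]
    - [0.34,-0.28,-0.18,0]
    - [0.34,-0.28,-0.18,0]
    - [0.34,-0.28,-0.18,0]
    - [0.34,-0.28,-0.18,0]
    - [0.34,-0.28,-0.18,0]
    - [0,0,0,0]
    - [0,0,0,0]
  jaw: -1

```text
clock: 2.4
eef_pos: [0.4469, -0.2301, 0.349]
tool_rot: [0.0, 0.984, 0.176, 0.0]
force: [-0.9, -0.8, -1.8]
width: 0.0942
gripper_force: 0.0
```

```bash
cat > h.py <<'E'
import cv2,numpy as np
from plant import ctrl
from scipy.spatial.transform import Rotation as Ro
def proj(p,X): 
    c=np.atleast_2d(X)@p["R"].T+p["t"]; q=c@p["K"].T; return q[:,:2]/q[:,2:]
def ray(p,u,v):
    d=p["R"].T@np.linalg.inv(p["K"])@np.array([u,v,1.]); return -p["R"].T@p["t"],d
def onplane(p,u,v,n,c):   # n.X=c
    o,d=ray(p,u,v); return o+d*(c-np.dot(n,o))/np.dot(n,d)
def st():
    s=ctrl.read_state(); w,x,y,z=s["tool_rot"]; R=Ro.from_quat([x,y,z,w]).as_matrix(); 
    print("t %.2f"%s["clock"],"tcp",np.round(s["eef_pos"],4),"yaw %.3f"%np.arctan2(R[1,0],R[0,0]),"F",np.round(s["force"],1),"w %.4f g %.1f"%(s["width"],s["gripper_force"]))
    return np.array(s["eef_pos"]),R
def snap(n,f):
    import pickle; p=ctrl.get_image(n); cv2.imwrite(f"pics/{f}.png",p["color"]); pickle.dump(p,open(f"pics/{f}.pkl","wb")); return p
E
python3 - <<'E'
from h import *
st(); p=snap("wrist","w1")
print(p["R"].round(3).tolist(),(-p["R"].T@p["t"]).round(3),p["K"].round(1).tolist())
for n in["crank","crank_grip","garlic_press","slab"]:
    for d in ctrl.boxes_of(n,p)[:2]: print(n,np.round(d["location"],4),d["confidence"])
E
```

```text
t 2.40 tcp [ 0.4469 -0.2301  0.349 ] yaw 0.353 F [-0.9 -0.8 -1.8] w 0.0942 g 0.0
[[0.346, -0.938, 0.003], [-0.913, -0.337, 0.23], [-0.215, -0.082, -0.973]] [ 0.508 -0.207  0.565] [[311.2, 0.0, 252.0], [0.0, 311.2, 191.1], [0.0, 0.0, 1.0]]
crank [ 0.2552 -0.4802  0.0846] 0.66
crank [ 0.2451 -0.3056  0.0392] 0.63
crank_grip [ 0.4803 -0.2269  0.074 ] 0.88
crank_grip [ 0.2499 -0.4755  0.0872] 0.65
garlic_press [ 0.6059 -0.2153  0.0479] 0.68
slab [ 0.4965 -0.2156  0.0307] 0.62
```

View pics/w1.png

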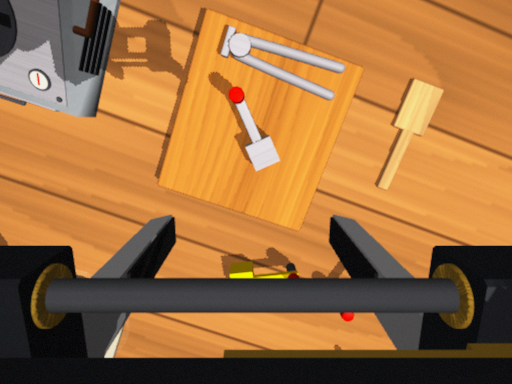

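The wrist view shows the crank's hub top at about (262,153) and the red grip top at (236,95). The press lies behind the crank, clear of the grip. Next I'll look at the smoker.

Emit:
servo_tool:
  commands:
    - [0.155,-0.45,-0.03,0]
    - [0.155,-0.45,-0.03,0]
    - [0.155,-0.45,-0.03,0]
    - [0.155,-0.45,-0.03,0]
    - [0.155,-0.45,-0.03,0]
    - [0.155,-0.45,-0.03,0]
    - [0.155,-0.45,-0.03,0]
    - [0.155,-0.45,-0.03,0]
    - [0.155,-0.45,-0.03,0]
    - [0,0,0,0]
    - [0,0,0,0]

```text
clock: 3.75
eef_pos: [0.4383, 0.1974, 0.3751]
tool_rot: [0.0, 0.985, 0.175, -0.0]
force: [-0.3, -0.2, 0.5]
width: 0.0937
gripper_force: 0.0
```

```bash
python3 - <<'E'
from h import *
st(); p=snap("wrist","w2")
for n in["smoker","shaft_seat","shaft_tip","damper"]:
    for d in ctrl.boxes_of(n,p)[:1]: print(n,np.round(d["location"],4),d["confidence"])
import pickle; q=pickle.load(open("pics/w1.pkl","rb"))
z=np.array([0,0,1.])
g=onplane(q,236,95,z,.118); h=onplane(q,262.5,153.5,z,.074); print("grip",g,"hub",h,"yaw",np.arctan2(*(g-h)[1::-1]),np.linalg.norm((g-h)[:2]))
c=p["color"][:290]; cv2.imwrite("pics/w2z.png",cv2.resize(c[0:240,90:410],None,fx=2.5,fy=2.5,interpolation=cv2.INTER_CUBIC))
E
```

```text
t 3.75 tcp [0.4383 0.1974 0.3751] yaw 0.352 F [-0.3 -0.2  0.5] w 0.0937 g 0.0
smoker [0.5483 0.1957 0.1271] 0.83
shaft_seat [0.5216 0.19   0.1157] 0.58
shaft_tip [0.517  0.1969 0.1172] 0.56
damper [0.5203 0.1955 0.1207] 0.66
grip [ 0.52896584 -0.17698764  0.118     ] hub [ 0.4622473  -0.24288201  0.074     ] yaw 0.7791834088965662 0.09377329088441401
```

View pics/w2z.png

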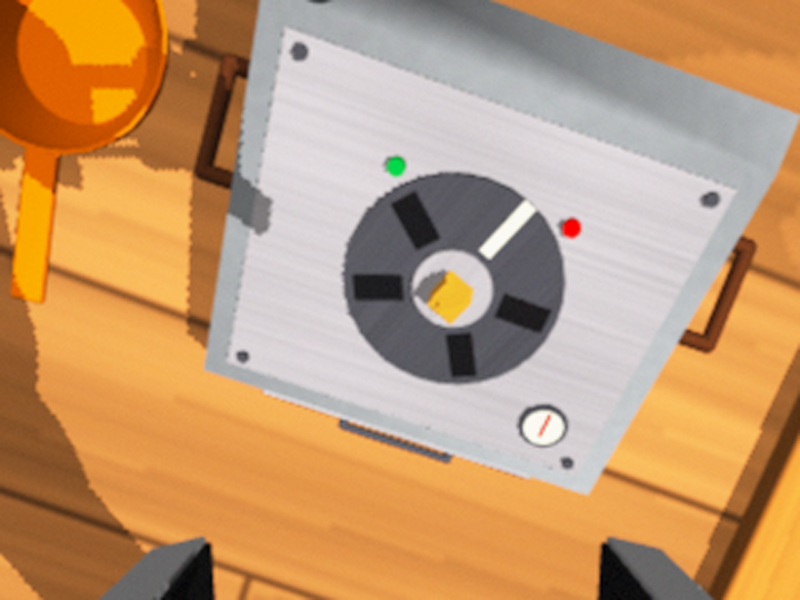

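The smoker fills the view: front corners at (207,370) and (588,493), collar at (452,289), and the pointer running from (487,250) to (527,208), near red (571,228). I'll fit the pose from these.

```bash
python3 - <<'E'
from h import *
import pickle
from scipy.optimize import least_squares
p=pickle.load(open("pics/w2.pkl","rb")); px=lambda a:np.array(a)/2.5+[90,0]
t=np.radians(25)
M=np.array([[-.12,.14,.06],[-.12,-.14,.06],[-.0184,0,.1162],[.12,-.14,.158]])
U=px([[207,370],[588,493],[452,289],[798,115]])
def W(v,X): c,s=np.cos(v[2]),np.sin(v[2]); return np.atleast_2d(X)@np.array([[c,-s,0],[s,c,0],[0,0,1]]).T+[v[0],v[1],0]
for k in(3,4):
    r=least_squares(lambda v:(proj(p,W(v,M[:k]))-U[:k]).ravel(),[.54,.2,0]); print(r.x.round(4),(r.fun).round(2))
v=r.x; S=W(v,M[2])[0]; print("seat",S)
Rz=Ro.from_euler('z',v[2]).as_matrix(); B=Rz@Ro.from_euler('y',-t).as_matrix(); n=B[:,2]
print("n",n)
for nm,q,h in[("collar",(452,289),0),("ptr0",(487,250),-.005),("ptr1",(528,207),-.005),("ptr1low",(528,207),-.008),("ptrmid",(508,228),-.004),("green",(396,166),-.004),("red",(571,228),-.004),("disc",(454,277),-.005)]:
    X=onplane(p,*px(q),n,n@S+h); l=B.T@(X-S); print(nm,l.round(4),"ang %.3f"%np.arctan2(l[1],l[0]))
E
```

```text
[0.5302 0.1941 0.0375] [-0.97  0.    0.52  0.12  0.41 -0.02]
[0.5295 0.1945 0.0373] [-1.35  0.29  0.12  0.42 -0.03  0.33  0.97 -0.58]
seat [0.51110652 0.19385835 0.1162    ]
n [-0.4223239  -0.01577074  0.90630779]
collar [ 0.0005  0.0001 -0.    ] ang 0.227
ptr0 [ 0.0278 -0.0117 -0.005 ] ang -0.397
ptr1 [ 0.0583 -0.0246 -0.005 ] ang -0.399
ptr1low [ 0.0574 -0.025  -0.008 ] ang -0.410
ptrmid [ 0.0441 -0.0183 -0.004 ] ang -0.394
green [ 0.0562  0.0517 -0.004 ] ang 0.744
red [ 0.0555 -0.0513 -0.004 ] ang -0.746
disc [ 0.0059  0.0011 -0.005 ] ang 0.185
```

Emit:
servo_tool:
  commands:
    - [0,0,0,-0.0438]
    - [0,0,0,-0.0438]
    - [0,0,0,-0.0438]
    - [0,0,0,-0.0438]
    - [0,0,0,-0.0438]
    - [0,0,0,-0.0438]
    - [0,0,0,0]
    - [0,0,0,0]
  jaw: -0.2

```text
clock: 4.8
eef_pos: [0.4386, 0.1968, 0.3756]
tool_rot: [0.0, 0.833, 0.553, 0.0]
force: [0.2, 0.0, -0.5]
width: 0.0568
gripper_force: 0.0
```

Emit:
servo_tool:
  commands:
    - [-0.311,0.228,0.215,0]
    - [-0.311,0.228,0.215,0]
    - [-0.311,0.228,0.215,0]
    - [-0.311,0.228,0.215,0]
    - [-0.311,0.228,0.215,0]
    - [-0.311,0.228,0.215,0]
    - [-0.311,0.228,0.215,0]
    - [-0.311,0.228,0.215,0]
    - [-0.311,0.228,0.215,0]
    - [-0.311,0.228,0.215,0]
    - [0,0,0,0]
    - [0,0,0,0]

```text
clock: 6.0
eef_pos: [0.5287, -0.1778, 0.1599]
tool_rot: [-0.001, 0.833, 0.553, -0.0]
force: [0.1, 0.7, 0.4]
width: 0.0561
gripper_force: 0.0
```

```bash
python3 - <<'E'
from h import *
e,R=st(); p=snap("wrist","w3")
for n in["crank","crank_grip"]:
    for d in ctrl.boxes_of(n,p)[:1]: print(n,np.round(d["location"],4),d["confidence"])
hsv=cv2.cvtColor(p["color"],cv2.COLOR_BGR2HSV)
m=(((hsv[...,0]<6)|(hsv[...,0]>174))&(hsv[...,1]>170)&(hsv[...,2]>90)).astype(np.uint8)
k,_,s,c=cv2.connectedComponentsWithStats(m)
for i in range(1,k):
    if s[i,4]>30: print(s[i],c[i].round(1), onplane(p,*c[i],np.array([0,0,1.]),.11).round(4))
print("tool delta to grip",(R.T@(np.array([.529,-.177,.079])-e)).round(4))
E
```

```text
t 6.00 tcp [ 0.5287 -0.1778  0.1599] yaw 1.172 F [0.1 0.7 0.4] w 0.0561 g 0.0
crank [ 0.764  -0.2807  0.0459] 0.89
crank_grip [ 0.7618 -0.2796  0.0445] 0.84
[242 173  24  31 597] [253.5 188.3] [ 0.5312 -0.1733  0.11  ]
tool delta to grip [0.0008 0.0001 0.0809]
```

View pics/w3.png

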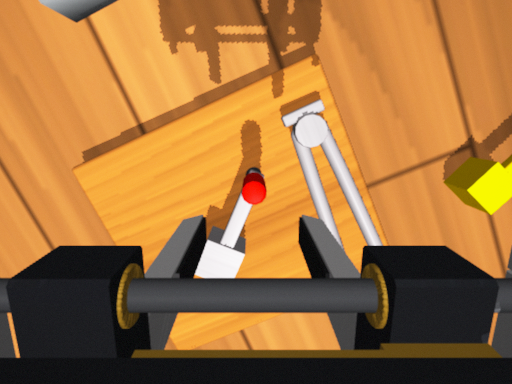

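The wrist view has the red grip at (253,188), centred between the fingers, with the hub at (220,262). I'll go down around the grip and close lightly.

Emit:
servo_tool:
  commands:
    - [0.03,0,0.2,0]
    - [0,0,0.2,0]
    - [0,0,0.2,0]
    - [0,0,0.2,0]
    - [0,0,0.01,0]
    - [0,0,0,0]
    - [0,0,0,0]
  jaw: 0.1

```text
clock: 6.85
eef_pos: [0.5316, -0.174, 0.081]
tool_rot: [0.001, 0.832, 0.555, 0.001]
force: [0.3, -0.2, 0.2]
width: 0.0421
gripper_force: 0.0
```

Emit:
servo_tool:
  commands:
    - [0,0,0,0]
    - [0,0,0,0]
    - [0,0,0,0]
    - [0,0,0,0]
    - [0,0,0,0]
    - [0,0,0,0]
  jaw: 1
  squeeze: 8

```text
clock: 7.45
eef_pos: [0.5309, -0.1745, 0.08]
tool_rot: [0.0, 0.832, 0.555, 0.0]
force: [-0.9, 0.2, 4.6]
width: 0.0209
gripper_force: 8.0
```

Emit:
servo_tool:
  commands:
    - [-0.03,0,-0.05,0]
    - [-0.034,0,-0.048,0]
    - [-0.035,0,-0.047,0]
    - [-0.037,0,-0.045,0]
    - [-0.039,0,-0.043,0]
    - [-0.041,0,-0.042,0]
    - [-0.043,0,-0.04,0]
    - [-0.044,0,-0.038,0]
    - [-0.046,0,-0.036,0]
    - [-0.048,0,-0.034,0]
    - [0,0,0,0]
    - [0,0,0,0]

```text
clock: 8.65
eef_pos: [0.515, -0.2111, 0.1219]
tool_rot: [-0.0, 0.832, 0.555, -0.0]
force: [0.4, 0.0, -0.3]
width: 0.0004
gripper_force: 0.0
```

```bash
python3 - <<'E'
from h import *
e,R=st(); p=snap("wrist","w4"); q=snap("scene","s4"); r=snap("top","t4")
print(proj(q,e),proj(r,e))
u=proj(q,e)[0].astype(int); v=proj(r,e)[0].astype(int)
c=lambda I,u:cv2.resize(I[max(u[1]-40,0):u[1]+35,u[0]-40:u[0]+40],(400,375),interpolation=cv2.INTER_CUBIC)
a=np.hstack([c(q["color"],u),c(r["color"],v)])
b=cv2.resize(p["color"][150:384,100:500],None,fx=.9,fy=.9)
o=np.zeros((590,800,3),np.uint8); o[:375]=a; o[378:378+b.shape[0],:b.shape[1]]=b; cv2.imwrite("pics/c4.png",o)
E
```

```text
t 8.65 tcp [ 0.515  -0.2111  0.1219] yaw 1.176 F [ 0.4  0.  -0.3] w 0.0004 g 0.0
[[211.59146613 167.14330835]] [[325.83628748 189.68300908]]
```

View pics/c4.png

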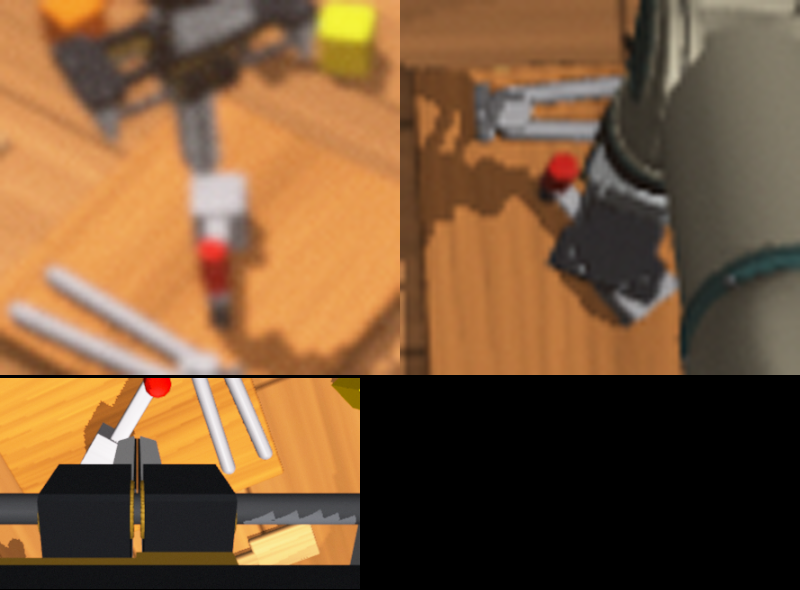

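The grip slipped out, and the crank is still standing upright. The 20.9 mm width suggests I caught it off-centre. I'll measure the red cylinder again by silhouette in all three views.

```bash
cat >> h.py <<'E'
from scipy.optimize import least_squares
def redmask(p):
    hsv=cv2.cvtColor(p["color"],cv2.COLOR_BGR2HSV)
    return (((hsv[...,0]<6)|(hsv[...,0]>174))&(hsv[...,1]>150)&(hsv[...,2]>60)).astype(np.uint8)
def blobs(p,near,r=30,amin=15):
    k,_,s,c=cv2.connectedComponentsWithStats(redmask(p))
    return [(c[i],s[i]) for i in range(1,k) if s[i,4]>=amin and np.hypot(*(c[i]-near))<r]
a=np.linspace(0,2*np.pi,24,endpoint=False); C=np.c_[.011*np.cos(a),.011*np.sin(a),0*a]
CYL=np.r_[C+[0,0,.042],C+[0,0,.088]]
def silc(p,X):   # centroid and area of silhouette of 3D pts
    h=cv2.convexHull(proj(p,X).astype(np.float32)); m=cv2.moments(h); return np.array([m["m10"],m["m01"]])/m["m00"],m["m00"],cv2.boundingRect(h)
E
python3 - <<'E'
from h import *
import pickle
for f in("w1","w3","w4","s4","t4","scene"):
    p=ctrl.get_image("scene") if f=="scene" else pickle.load(open(f"pics/{f}.pkl","rb"))
    n=proj(p,[.53,-.175,.09])[0]
    for c,s in blobs(p,n):
        r=least_squares(lambda v:silc(p,CYL+[v[0],v[1],.03])[0]-c,[.53,-.175])
        _,A,b=silc(p,CYL+[*r.x,.03]); print(f,c.round(1),s,r.x.round(4),"pred area %.0f"%A,b)
E
```

```text
w1 [236.   94.6] [229  87  15  16 197] [ 0.53   -0.1759] pred area 232 (227, 85, 18, 19)
w3 [253.4 188.2] [242 173  24  31 603] [ 0.5304 -0.1751] pred area 698 (240, 170, 27, 35)
w4 [273.8 154.7] [259 139  31  33 752] [ 0.5441 -0.1815] pred area 865 (258, 137, 33, 35)
s4 [213.4 179.3] [211 175   6  10  40] [ 0.5417 -0.1842] pred area 68 (209, 173, 8, 13)
t4 [316.6 182.9] [313 180   8   7  33] [ 0.5453 -0.1831] pred area 47 (312, 178, 9, 10)
scene [213.4 179.4] [211 175   6  11  40] [ 0.5419 -0.1839] pred area 68 (209, 173, 8, 13)
```

Emit:
servo_tool:
  commands:
    - [0,0,-0.25,0]
    - [0.18,0.075,-0.25,0]
    - [0.18,0.075,0,0]
    - [0,0,0,0]
    - [0,0,0,0]
    - [0,0,0,0]
  jaw: 0.1

```text
clock: 9.45
eef_pos: [0.5414, -0.1844, 0.1711]
tool_rot: [-0.001, 0.832, 0.554, -0.001]
force: [-0.4, -0.5, -0.3]
width: 0.0415
gripper_force: 0.0
```

```bash
python3 - <<'E'
from h import *
e,R=st(); p=snap("wrist","w5")
for c,s in blobs(p,proj(p,[.543,-.183,.09])[0]):
    r=least_squares(lambda v:silc(p,CYL+[v[0],v[1],.03])[0]-c,[.53,-.175]); g=np.r_[r.x,.079]; print(c,s,r.x.round(4),silc(p,CYL+[*r.x,.03])[1:], (R.T@(g-e)).round(4))
# hub: bright grey low-saturation mask near
hsv=cv2.cvtColor(p["color"],cv2.COLOR_BGR2HSV); m=((hsv[...,1]<40)&(hsv[...,2]>170)).astype(np.uint8)
k,l,s,c=cv2.connectedComponentsWithStats(m)
for i in range(1,k):
    if s[i,4]>150: print("grey",s[i],c[i].round(1))
cv2.imwrite("pics/w5z.png",cv2.resize(p["color"][130:300,130:390],None,fx=3,fy=3,interpolation=cv2.INTER_CUBIC))
E
```

```text
t 9.45 tcp [ 0.5414 -0.1844  0.1711] yaw 1.175 F [-0.4 -0.5 -0.3] w 0.0415 g 0.0
[254.40842491 184.94688645] [243 170  24  30 546] [ 0.5442 -0.1816] (639.1261081962148, (242, 168, 25, 33)) [0.0038 0.0016 0.0921]
grey [ 31   0  33   9 154] [44.4  2.4]
grey [ 268  100  100  159 3755] [312.4 169.2]
grey [ 210  187   41   91 1223] [227.9 234. ]
```

View pics/w5z.png

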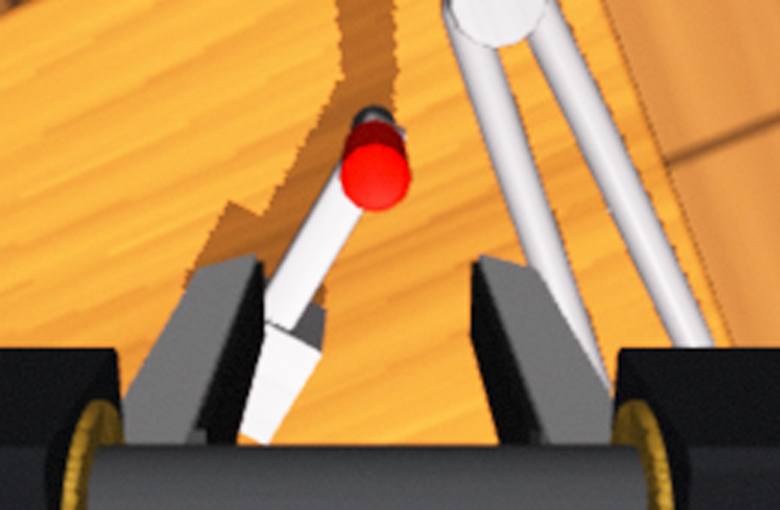

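The view shows the grip top at (376,175) in the crop and the arm running down-left to the hub corner at (321,352); the crank has turned a little.

```bash
python3 - <<'E'
from h import *
import pickle
p=pickle.load(open("pics/w5.pkl","rb")); z=np.array([0,0,1.]); f=lambda u,v,h:onplane(p,u/3+130,v/3+130,z,h)[:2]
for A,B,h in[((321,352),(266,443),.074),((362,212),(293,329),.072),((343,172),(268,290),.072)]:
    d=f(*A,h)-f(*B,h); print(f(*A,h),f(*B,h),np.arctan2(d[1],d[0]))
E
```

```text
[ 0.49817368 -0.24377899] [ 0.46510398 -0.26919328] 0.6552406854220254
[ 0.5317852  -0.20168887] [ 0.49193131 -0.23247174] 0.6576793960090116
[ 0.53124382 -0.18591806] [ 0.4896597  -0.21541142] 0.6169043243269848
```

Emit:
servo_tool:
  commands:
    - [0.038,0.016,0.2,0.041]
    - [0,0,0.3,0]
    - [0,0,0.3,0]
    - [0,0,0.1,0]
    - [0,0,0,0]
    - [0,0,0,0]

```text
clock: 10.1
eef_pos: [0.5464, -0.1811, 0.0827]
tool_rot: [0.0, 0.866, 0.5, 0.0]
force: [0.5, -0.0, 0.1]
width: 0.0426
gripper_force: 0.0
```

Emit:
servo_tool:
  commands:
    - [0,0,0,0]
    - [0,0,0,0]
    - [0,0,0,0]
    - [0,0,0,0]
    - [0,0,0,0]
    - [0,0,0,0]
  jaw: 1
  squeeze: 20

```text
clock: 10.7
eef_pos: [0.5458, -0.1806, 0.082]
tool_rot: [0.0, 0.866, 0.5, 0.0]
force: [-1.0, -0.4, -0.1]
width: 0.0007
gripper_force: 0.0
```

Emit:
servo_tool:
  commands:
    - [0,0,-0.04,0]
    - [0,0,-0.04,0]
    - [0,0,-0.04,0]
    - [0,0,0,0]
    - [0,0,0,0]

```text
clock: 11.2
eef_pos: [0.5459, -0.1807, 0.0941]
tool_rot: [0.0, 0.866, 0.5, 0.0]
force: [0.1, 0.1, -0.4]
width: 0.0004
gripper_force: 0.0
```

```bash
python3 - <<'E'
from h import *
e,R=st(); p=snap("wrist","w6"); q=snap("scene","s6")
cv2.imwrite("pics/c6.png",np.hstack([cv2.resize(p["color"][100:300,160:360],(400,400)),cv2.resize(q["color"][130:210,170:250],(400,400))]))
E
```

```text
t 11.20 tcp [ 0.5459 -0.1807  0.0941] yaw 1.048 F [ 0.1  0.1 -0.4] w 0.0004 g 0.0
```

View pics/c6.png

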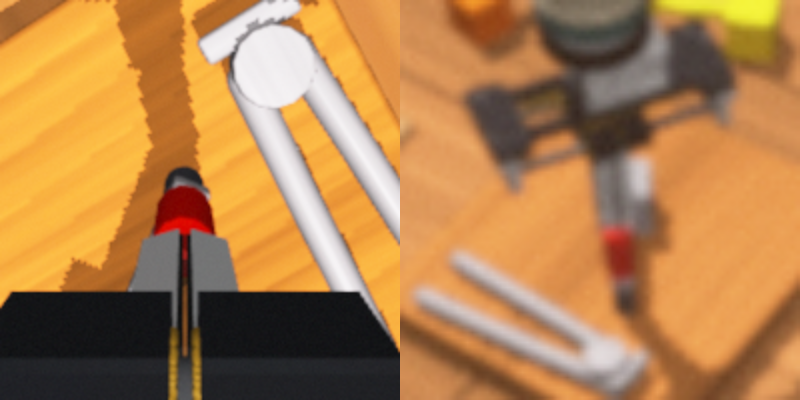

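```bash
python3 - <<'E'
from h import *
import pickle
for f in("w4","w6"):
    p=pickle.load(open(f"pics/{f}.pkl","rb")); print(f,"cam",(-p["R"].T@p["t"]).round(3))
    R=np.array(st()[1]) if f=="w6" else Ro.from_quat([.832,.555,0,0]).as_matrix()
    e={"w4":[.515,-.2111,.1219],"w6":[.5459,-.1807,.0941]}[f]
    for x in(-.008,0,.008): print(x,proj(p,e+R@[x,0,0]).round(1))
    for c,s in blobs(p,proj(p,[.545,-.18,.09])[0],60):
        r=least_squares(lambda v:silc(p,CYL+[v[0],v[1],.03])[0]-c,[.53,-.175]);print(c,s,r.x.round(4),silc(p,CYL+[*r.x,.03])[1:])
p=ctrl.get_image("top"); q=pickle.load(open("pics/s6.pkl","rb"))
for p in(p,q):
  for c,s in blobs(p,proj(p,[.545,-.18,.09])[0],20,8):
    r=least_squares(lambda v:silc(p,CYL+[v[0],v[1],.03])[0]-c,[.53,-.175]);print(c,s,r.x.round(4),silc(p,CYL+[*r.x,.03])[1:])
E
```

```text
w4 cam [ 0.54  -0.15   0.338]
-0.008 [[253.  220.9]]
0 [[253.  210.4]]
0.008 [[253.  199.7]]
[273.84574468 154.72606383] [259 139  31  33 752] [ 0.5441 -0.1815] (865.2231446066871, (258, 137, 33, 35))
w6 cam [ 0.578 -0.123  0.31 ]
t 11.30 tcp [ 0.5457 -0.1806  0.0938] yaw 1.048 F [ 0.3 -0.2  0.2] w 0.0005 g 0.0
-0.008 [[252.8 220.8]]
0 [[252.8 210.3]]
0.008 [[252.8 199.6]]
[251.46305419 207.2955665 ] [237 193  30  45 609] [ 0.5474 -0.1762] (1269.1847369913012, (234, 182, 35, 49))
[213.43243243 179.75675676] [211 176   5  10  37] [ 0.5434 -0.1824] (68.21141433902085, (210, 173, 7, 14))
```

The evidence says the fingers closed just above the grip rather than beside it. The red shows through the gap between the fingers, and the scene camera gives the crank within 2 mm of where it was. The real fingertips seem to end about 36 mm higher than the TCP reading. I'll open, go lower and try again.

Emit:
servo_tool:
  commands:
    - [0,0,0,0]
    - [0,0,0,0]
    - [0,0,0,0]
    - [-0.02,0,0.11,0]
    - [0,0,0.11,0]
    - [0,0,0.11,0]
    - [0,0,0.11,0]
    - [0,0,0,0]
    - [0,0,0,0]
  jaw: 0.2

```text
clock: 12.25
eef_pos: [0.5446, -0.1822, 0.0494]
tool_rot: [-0.0, 0.866, 0.5, -0.0]
force: [0.4, -0.2, -0.2]
width: 0.0376
gripper_force: 0.0
```

```bash
python3 - <<'E'
from h import *
e,R=st(); p=snap("wrist","w7"); q=snap("scene","s7")
print(proj(q,e),proj(q,[.5434,-.1824,.118]))
cv2.imwrite("pics/c7.png",np.hstack([cv2.resize(p["color"][100:300,160:360],(400,400)),cv2.resize(q["color"][130:210,170:250],(400,400))]))
E
```

```text
t 12.25 tcp [ 0.5446 -0.1822  0.0494] yaw 1.048 F [ 0.4 -0.2 -0.2] w 0.0376 g 0.0
[[214.16580724 187.87777348]] [[213.0072557  175.75388179]]
```

View pics/c7.png

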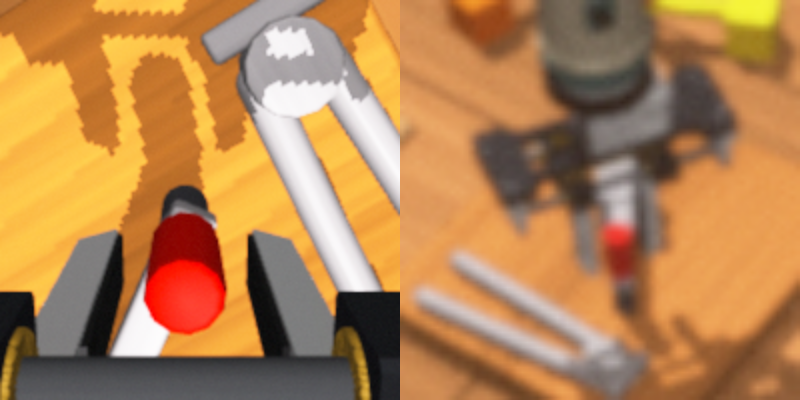

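Now the red grip (crop 185,290) sits between the two fingers, and in the scene view the tips at about (587,265) and (655,245) straddle it halfway down. Closing.

Emit:
servo_tool:
  commands:
    - [0,0,0,0]
    - [0,0,0,0]
    - [0,0,0,0]
    - [0,0,0,0]
    - [0,0,0,0]
  jaw: 1
  squeeze: 12

```text
clock: 12.85
eef_pos: [0.5451, -0.1824, 0.0503]
tool_rot: [0.0, 0.866, 0.5, 0.0]
force: [-0.4, -0.2, 2.4]
width: 0.0219
gripper_force: 12.0
```

Emit:
servo_tool:
  commands:
    - [0,0,-0.03,0]
    - [0,0,-0.04,0]
    - [0,0,-0.05,0]
    - [0,0,0,0]
    - [0,0,0,0]

```text
clock: 13.35
eef_pos: [0.5454, -0.1821, 0.0622]
tool_rot: [0.0, 0.866, 0.5, 0.001]
force: [1.3, -0.3, -0.6]
width: 0.0218
gripper_force: 12.0
```

```bash
python3 - <<'E'
from h import *
e,R=st(); s=ctrl.read_state(); print(np.round(s["wrist_torque"],3)); p=snap("wrist","w8"); q=snap("scene","s8"); t=snap("top","t8")
E
```

```text
t 13.35 tcp [ 0.5454 -0.1821  0.0622] yaw 1.048 F [ 1.3 -0.3 -0.6] w 0.0218 g 12.0
[ 0.143 -0.275 -0.011]
```

Emit:
servo_tool:
  commands:
    - [-0.02,0,-0.04,0]
    - [-0.02,0,-0.04,0]
    - [-0.02,0,-0.04,0]
    - [-0.02,0,-0.04,0]
    - [-0.02,0,-0.04,0]
    - [-0.02,0,-0.04,0]
    - [-0.02,0,-0.03,0]
    - [-0.02,0,-0.03,0]
    - [0,0,0,0]
    - [0,0,0,0]

```text
clock: 14.5
eef_pos: [0.5369, -0.1963, 0.092]
tool_rot: [0.0, 0.866, 0.5, 0.0]
force: [0.4, 0.6, -1.8]
width: 0.0217
gripper_force: 12.0
```

```bash
cat >> h.py <<'E'
def crank_pts():
    b=np.array([[x,y,z] for x in(-.021,.021) for y in(-.021,.021) for z in(0,.044)])
    arm=np.array([[x,y,z] for x in(.021,.105) for y in(-.008,.008) for z in(.030,.042)])
    foot=np.r_[C*9/11+[0,0,0],C*9/11+[0,0,.042]]+[.095,0,0]
    return dict(hub=b,arm=arm,foot=foot,grip=CYL+[.095,0,0])
def render(p,R,o):
    m=np.zeros(p["color"].shape[:2],np.uint8); g=m.copy()
    for k,X in crank_pts().items():
        h=cv2.convexHull(proj(p,X@R.T+o).astype(np.float32)); h=np.round(h*8).astype(np.int32)
        if k=="grip": cv2.fillConvexPoly(g,h,1,shift=3)
        elif k!="foot": cv2.fillConvexPoly(m,h,1,shift=3)
    m[g>0]=0; return m,g
def greymask(p):
    hsv=cv2.cvtColor(p["color"],cv2.COLOR_BGR2HSV); return ((hsv[...,1]<50)&(hsv[...,2]>110)).astype(np.uint8)
E
python3 - <<'E'
from h import *
e,R=st(); s=ctrl.read_state(); print(np.round(s["wrist_torque"],3))
for n,f in(("wrist","w9"),("scene","s9"),("top","t9")):
    p=snap(n,f)
    for o in("crank","crank_grip"):
        for d in ctrl.boxes_of(o,p)[:4]:
            if np.linalg.norm(np.array(d["location"])[:2]-[.53,-.2])<.12: print(f,o,np.round(d["location"],4),round(d["confidence"],2))
    for c,b in blobs(p,proj(p,e+[0,0,.04])[0],40): print("red",c.round(1),b, "tcp px",proj(p,e+[0,0,.05]).round(1))
E
```

```text
t 14.50 tcp [ 0.5369 -0.1963  0.092 ] yaw 1.048 F [ 0.4  0.6 -1.8] w 0.0217 g 12.0
[-0.103 -0.186  0.016]
w9 crank [ 0.5412 -0.1855  0.1386] 0.73
w9 crank_grip [ 0.5401 -0.1869  0.1404] 0.81
w9 crank_grip [ 0.5073 -0.1512  0.0311] 0.29
red [251.8 228.2] [ 232  189   41   77 2637] tcp px [[253.1 235.9]]
s9 crank [ 0.549  -0.1881  0.1059] 0.51
s9 crank_grip [ 0.5451 -0.189   0.1072] 0.54
red [211.6 170.3] [209 165   6  12  57] tcp px [[210.6 168.7]]
t9 crank [ 0.482  -0.2269  0.0818] 0.53
t9 crank_grip [ 0.4753 -0.2248  0.0839] 0.66
```

```bash
cat > fit.py <<'E'
from h import *
import pickle
L=lambda f:pickle.load(open(f"pics/{f}.pkl","rb"))
def bb(p,e):
    c=[b for b in blobs(p,proj(p,np.array(e)+[0,0,.05])[0],60,200)]; return c[0][1]
def pose(e,yaw,dx,d,zp,th,phi=-.397):
    # tool frame heading yaw; crank: Rz(yaw) Ry(-th) Rz(phi)
    R=Ro.from_euler('z',yaw).as_matrix()@Ro.from_euler('y',-th).as_matrix()@Ro.from_euler('z',phi).as_matrix()
    P=np.array(e)+Ro.from_euler('z',yaw).as_matrix()@[dx,0,d]
    return R,P-R@np.array([.095,0,zp])
def rows(p,R,o):
    q=proj(p,(CYL+[.095,0,0])@R.T+o); return np.array([q[:,1].min(),q[:,1].max(),q[:,0].min(),q[:,0].max()])
E
python3 - <<'E'
from fit import *
p7=L("w7"); e7=[.5446,-.1822,.0494]; b7=bb(p7,e7); print("w7",b7)
r=least_squares(lambda v:silc(p7,CYL+[v[0],v[1],.03])[0]-blobs(p7,proj(p7,np.array(e7)+[0,0,.05])[0],60,200)[0][0],[.545,-.18])
dxy=Ro.from_euler('z',-1.048).apply(np.r_[r.x,0]-np.r_[e7[:2],0]); print("grip",r.x,"dx,dy",dxy, silc(p7,CYL+[*r.x,.03])[1:])
for f,e in(("w8",[.5454,-.1821,.0622]),("w9",[.5369,-.1963,.092])):
    p=L(f); b=bb(p,e); m=np.array([b[1]-.5,b[1]+b[3]-.5]); print(f,b)
    for d in(.045,.055):
        g=least_squares(lambda v:rows(p,*pose(e,1.048,v[0],d,d+.0194,v[1]))[:2]-m,[dxy[0],.2]); R,o=pose(e,1.048,g.x[0],d,d+.0194,g.x[1])
        low=(crank_pts()["hub"]@R.T+o)[:,2].min(); print(d,g.x.round(4),"cost",g.cost.round(3),"lowest hub z %.4f"%low,o.round(4))
E
```

```text
w7 [ 232  207   41   60 1924]
grip [ 0.54435878 -0.18142985] dx,dy [0.00054684 0.00059354 0.        ] (2201.6870218991535, (230, 203, 44, 66))
w8 [ 232  201   41   65 2138]
0.045 [0.0021 0.0164] cost 0.0 lowest hub z 0.0409 [ 0.4714 -0.2369  0.0414]
0.055 [0.002  0.0164] cost 0.0 lowest hub z 0.0409 [ 0.4714 -0.2369  0.0414]
w9 [ 232  189   41   77 2637]
0.045 [0.0059 0.2622] cost 0.0 lowest hub z 0.0450 [ 0.4741 -0.2317  0.0521]
0.055 [0.0034 0.2588] cost 0.0 lowest hub z 0.0456 [ 0.474  -0.2319  0.0527]
```

```bash
cat >> fit.py <<'E'
def fitw(p,e,yaw,d=.05,dz=.0194):
    b=bb(p,e); m=np.array([b[1]-4,b[1]+b[3]+2])
    g=least_squares(lambda v:rows(p,*pose(e,yaw,v[0],d,d+dz,v[1]))[:2]-m,[.002,.2]); R,o=pose(e,yaw,g.x[0],d,d+dz,g.x[1])
    print("dx %.4f tilt %.3f"%tuple(g.x),"cost %.2f"%g.cost,"lowest hub %.4f"%(crank_pts()["hub"]@R.T+o)[:,2].min(),"org",o.round(4)); return g.x,R,o
E
python3 - <<'E'
from fit import *
fitw(L("w7"),[.5446,-.1822,.0494],1.048)
fitw(L("w8"),[.5454,-.1821,.0622],1.048)
for d in(.04,.05,.06):fitw(L("w9"),[.5369,-.1963,.092],1.048,d)
E
```

```text
dx 0.0003 tilt 0.024 cost 0.00 lowest hub 0.0273 org [ 0.47   -0.238   0.0279]
dx 0.0019 tilt 0.124 cost 0.00 lowest hub 0.0291 org [ 0.4754 -0.23    0.0325]
dx 0.0078 tilt 0.433 cost 0.00 lowest hub 0.0298 org [ 0.4817 -0.2185  0.0413]
dx 0.0040 tilt 0.418 cost 0.00 lowest hub 0.0318 org [ 0.4812 -0.2194  0.043 ]
dx 0.0005 tilt 0.406 cost 0.00 lowest hub 0.0336 org [ 0.4808 -0.2201  0.0444]
```

Emit:
servo_tool:
  commands:
    - [0,0,-0.01,0]
    - [0,0,0,0]
    - [0,0,0,0]
    - [0,0,0,0]
  jaw: 1
  squeeze: 55

```text
clock: 15.35
eef_pos: [0.5367, -0.1961, 0.0928]
tool_rot: [-0.0, 0.866, 0.5, -0.0]
force: [0.7, -0.1, -3.3]
width: 0.0211
gripper_force: 55.0
```

Emit:
servo_tool:
  commands:
    - [0,0,-0.05,0]
    - [0,0,-0.1,0]
    - [0,0,-0.2,0]
    - [0,0,-0.3,0]
    - [0,0,-0.3,0]
    - [0,0,-0.3,0]
    - [0,0,-0.3,0]
    - [0,0,-0.2,0]
    - [0,0,0,0]
    - [0,0,0,0]

```text
clock: 16.35
eef_pos: [0.5365, -0.1961, 0.2679]
tool_rot: [0.0, 0.866, 0.5, 0.0]
force: [0.6, 0.4, -2.3]
width: 0.0208
gripper_force: 55.0
```

```bash
python3 - <<'E'
from fit import *
e,R=st(); p=snap("wrist","w10")
for d in(.05,.055,.06): fitw(p,e,1.048,d)
S=np.array([.5115,.1938,.1162]); n=np.array([-.4223,-.0158,.9063])
for d,th in((.055,.436),):
    Rr,o=pose([0,0,0],.0373,.001,d,d+.0194,th)
    for h in(.027+.02,.027,.014,0): print(h,"TCP",(S+n*h-o).round(4))
E
```

```text
t 16.35 tcp [ 0.5365 -0.1961  0.2679] yaw 1.048 F [ 0.6  0.4 -2.3] w 0.0208 g 55.0
dx 0.0041 tilt 0.452 cost 0.00 lowest hub 0.2052 org [ 0.4825 -0.2162  0.2172]
dx 0.0022 tilt 0.444 cost 0.00 lowest hub 0.2063 org [ 0.4822 -0.2167  0.2181]
dx 0.0003 tilt 0.437 cost 0.00 lowest hub 0.2073 org [ 0.482  -0.2172  0.2189]
0.047 TCP [0.54   0.1581 0.2082]
0.027 TCP [0.5484 0.1584 0.1901]
0.014 TCP [0.5539 0.1586 0.1783]
0 TCP [0.5598 0.1588 0.1656]
```

Emit:
servo_tool:
  commands:
    - [0,0,0,0.046]
    - [0,0,0,0.046]
    - [0,0,0,0.046]
    - [0,0,0,0.046]
    - [0,0,0,0.046]
    - [0,0,0,0.046]
    - [0,0,0,0.046]
    - [0,0,0,0]
    - [0,0,0,0]

```text
clock: 17.3
eef_pos: [0.5362, -0.1959, 0.2667]
tool_rot: [-0.0, 1.0, 0.02, -0.001]
force: [0.9, -0.8, -3.5]
width: 0.021
gripper_force: 55.0
```

Emit:
servo_tool:
  commands:
    - [0,-0.2,0,0]
    - [0,-0.4,0,0]
    - [0,-0.45,0,0]
    - [0,-0.45,0,0]
    - [0,-0.45,0,0]
    - [0,-0.45,0,0]
    - [0,-0.45,0,0]
    - [0,-0.45,0,0]
    - [-0.03,-0.24,0,0]
    - [0,0,0,0]
    - [0,0,0,0]
    - [0,0,0,0]

```text
clock: 18.5
eef_pos: [0.5213, 0.1555, 0.2676]
tool_rot: [0.001, 1.0, 0.017, -0.0]
force: [-0.3, 0.2, -1.5]
width: 0.0212
gripper_force: 55.0
```

```bash
python3 - <<'E'
from fit import *
e,R=st(); yaw=np.arctan2(R[1,0],R[0,0]); p=snap("wrist","w11"); q=snap("scene","s11"); t=snap("top","t11")
x,Rc,o=fitw(p,e,yaw,.057)
# overlay model (crank predicted, shaft square) on views
S=np.array([.5115,.1938,.1162]); B=Ro.from_euler('z',.0373).as_matrix()@Ro.from_euler('y',-np.radians(25)).as_matrix()@Ro.from_euler('z',-.397).as_matrix()
sh=np.array([[a,b,0] for a,b in((.009,.009),(.009,-.009),(-.009,-.009),(-.009,.009))]); tip=sh*5/9+[0,0,.027]
def crop(p,sc,w,h,c,draw=True):
    u0=int(c[0]-w/sc/2),int(c[1]-h/sc/2); u0=(max(0,min(u0[0],512-int(w/sc))),max(0,min(u0[1],384-int(h/sc))))
    I=cv2.resize(p["color"][u0[1]:u0[1]+int(h/sc),u0[0]:u0[0]+int(w/sc)],(w,h),interpolation=cv2.INTER_CUBIC)
    f=lambda X:np.round((proj(p,X)-u0+.5)*sc).astype(np.int32)
    P=crank_pts()
    for k in("hub","arm","grip"):
        hu=cv2.convexHull(f(P[k]@Rc.T+o)); cv2.polylines(I,[hu],True,(0,255,0),1)
    for X in(sh,tip): cv2.polylines(I,[f(X@B.T+S)],True,(255,0,255),1)
    return I
a=crop(p,2,400,590,proj(p,o)[0]); b=crop(q,5,400,295,proj(q,S)[0]); c=crop(t,5,400,295,proj(t,S)[0])
cv2.imwrite("pics/c11.png",np.hstack([a,np.vstack([b,c])]))
E
```

```text
t 18.50 tcp [0.5213 0.1555 0.2676] yaw 0.035 F [-0.3  0.2 -1.5] w 0.0212 g 55.0
dx 0.0014 tilt 0.409 cost 0.00 lowest hub 0.2087 org [0.4714 0.1906 0.2196]
```

View pics/c11.png

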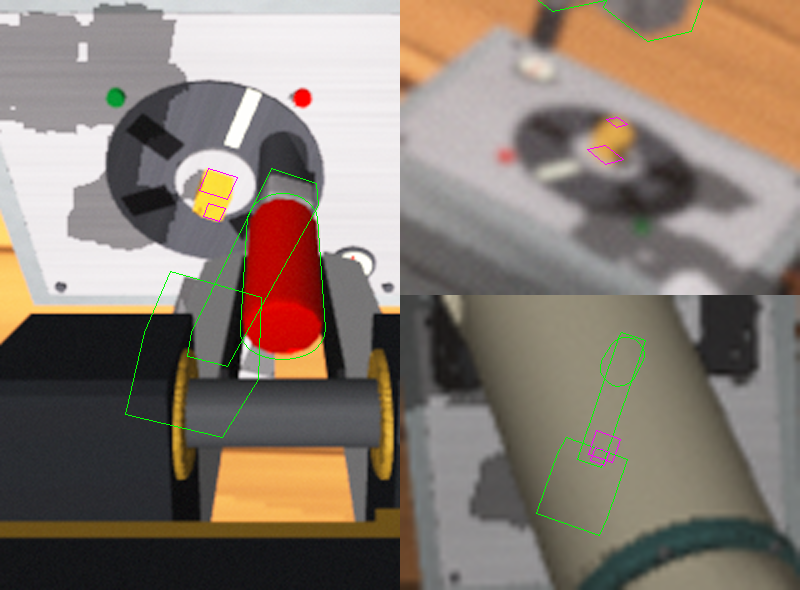

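The wrist crop shows the shaft where I predicted it. The crank's arm, though, is hidden behind the red grip (grey piece at 258,362) and not along the model outline, so the crank has turned about its grip axis. My picture allowance is used up, so I'll measure that numerically.

```bash
python3 - <<'E'
from fit import *
q=L("s11"); e=np.array([.5213,.1555,.2676])
for phi in(-.4,-.2,0,.2,.4):
    R,o=pose(e,.035,.001,.057,.0764,.42,phi); print(phi,"hub top ctr px",proj(q,o+R@[0,0,.044]).round(1),"hub ctr",proj(q,o+R@[0,0,.022]).round(1),"grip",proj(q,o+R@[.095,0,.065]).round(1))
R,o=pose(e,.035,.001,.057,.0764,.42,0); c=proj(q,o+R@[.03,0,.04])[0].astype(int)
r=redmask(q); h=cv2.cvtColor(q["color"],cv2.COLOR_BGR2HSV)
print("col0",c[0]-30,"row0",c[1]-22)
for y in range(c[1]-22,c[1]+20):
    print(y,"".join("R" if r[y,x] else ("." if h[y,x,1]>75 else str(min(9,h[y,x,2]//26))) for x in range(c[0]-30,c[0]+30)))
E
```

```text
-0.4 hub top ctr px [[317.9 179.1]] hub ctr [[315.9 184.9]] grip [[298.7 177.2]]
-0.2 hub top ctr px [[313.5 176.3]] hub ctr [[311.6 182.1]] grip [[298.7 177.2]]
0 hub top ctr px [[308.6 173.8]] hub ctr [[306.7 179.5]] grip [[298.7 177.2]]
0.2 hub top ctr px [[303.3 171.6]] hub ctr [[301.4 177.4]] grip [[298.7 177.2]]
0.4 hub top ctr px [[297.8 169.9]] hub ctr [[295.9 175.7]] grip [[298.7 177.2]]
col0 274 row0 155
155 ..................22..323.........22233322111111111112111112
156 ......................333.............222111111111111111112.
157 ......................3333...............211111121.121111...
158 .....................333333....222..........1111111111111...
159 ....................444333....21.1...........111111212222...
160 ....................44443......1.1............21.11122222...
161 ....................54433.......2..............11122222.....
162 ....................5433.......................11122112.....
163 ....................5433.............3.........1212112......
164 ....................5433........................21111.......
165 ....................5432....
[... 1347 characters left out ...]
..........4445544555544444433444444444............
187 ....................44444......55544444444444444............
188 ....................3334........5554443444444445............
189 ....................233..........55444344444444.............
190 ....................223...........5544444444444.............
191 ...................222..............4444444445..............
192 ...........7.......222................444445................
193 .........77777.....223......................................
194 ........7766766664322.......................................
195 ......776667666664333.......................................
196 .....7776777766665444.......................................
```

```bash
python3 - <<'E'
from fit import *
q=L("w11"); e=np.array([.5213,.1555,.2676])
R,o=pose(e,.035,.001,.057,.0764,.42,-.38)
P=crank_pts()
for k in("hub","arm"): print(k,cv2.convexHull(proj(q,P[k]@R.T+o).astype(np.float32))[:,0].round(0).tolist())
for f in(.0,.008): print("fingertip",f,proj(q,e+Ro.from_euler('z',.035).apply([f,0,.036])).round(1))
r=redmask(q); h=cv2.cvtColor(q["color"],cv2.COLOR_BGR2HSV)
x0,x1=190,310; print("col0",x0)
for y in range(170,290,3):
    print(y,"".join("R" if r[y,x] else ("." if h[y,x,1]>75 else str(min(9,h[y,x,2]//26))) for x in range(x0,x1,2)))
E
```

```text
hub [[243.0, 236.0], [241.0, 277.0], [224.0, 306.0], [176.0, 295.0], [185.0, 254.0], [197.0, 224.0]]
arm [[270.0, 191.0], [226.0, 271.0], [206.0, 266.0], [207.0, 254.0], [246.0, 172.0], [269.0, 180.0]]
fingertip 0.0 [[251.6 227.1]]
fingertip 0.008 [[251.6 214.7]]
col0 190
170 444443899999999999999954432222222111124446999999999999999999
173 444448999988.99999999996422222222111124446999999999999999999
176 44445999855......9999999522233322111111245999999999999999999
179 44446995556........99999722354444433111345999999999999999999
182 2134598555.........99999722455444444443346999999999999999999
185 0013377556.........99999523466555444444447999999999999999999
188 000023577..........9999743456...6666554448999999999999999999
191 000114458.........99996444RRRRRRRRRR.66479999999999999999999
194 222234444........99854444RRRRRRRRRRRRR.599999999999999999999
197 22223444444......443111RRRRRRRRRRRRRRRR899988898989888999898
200 22234444444444444421111RRRRRRRRRRRRRRRRR99999999999999999999
203 22244444444444444442112RRRRRRRRRRRRRRRRR89999999999999999999
206 22344444444444444444213RRRRRRRRRRRRRRRRR899
[... 1072 characters left out ...]
444444420001.RRRRRRRRRRRRRRRRR..000244444443010001
260 000000000344444441000598RRRRRRRRRRRRRRR...000144444443001000
263 100010...3444444300007966.RRRRRRRRRRR.....000034444443...110
266 000010....4444442000087666566.............00003444444....000
269 00110.....44444410.0076656656.............00001444444.....00
272 01000.....4444430000165666666..............0000444444.....01
275 001.0.....34444311.0598876555..............0011444444.....00
278 1100......22222111113444444434.............1111222222......0
281 1110....22222222222122221222222212222212222222222222222....0
284 1110....22222222222222222222222222222222222222222222222....0
287 1110...322222222322222222222322222222222222222222222222....0
```

```bash
python3 - <<'E'
from fit import *
B=Ro.from_euler('z',.0373).as_matrix()@Ro.from_euler('y',-np.radians(25)).as_matrix()@Ro.from_euler('z',-.397).as_matrix()
sq=np.array([[.009,.009,0],[.009,-.009,0],[-.009,-.009,0],[-.009,.009,0]]); SH=np.r_[sq,sq+[0,0,.02],sq*5/9+[0,0,.027]]
S0=np.array([.5115,.1938,.1162]); ps=[]
for f in("w2","w11","s11"):
    p=L(f); h=cv2.cvtColor(p["color"],cv2.COLOR_BGR2HSV); c0=proj(p,SH@B.T+S0).mean(0)
    m=((h[...,0]>15)&(h[...,0]<35)&(h[...,1]>110)&(h[...,2]>90)).astype(np.uint8)
    k,_,s,c=cv2.connectedComponentsWithStats(m); i=min((i for i in range(1,k) if s[i,4]>8),key=lambda i:np.hypot(*(c[i]-c0)))
    r=least_squares(lambda v:silc(p,SH@B.T+[v[0],v[1],.1162])[0]-c[i],S0[:2]); print(f,c[i].round(1),s[i],r.x.round(4),"pred",silc(p,SH@B.T+[*r.x,.1162])[1:],"c0",silc(p,SH@B.T+S0)[0])
for th in(.41,.43):
    R,o=pose([0,0,0],-.015,.001,.057,.0764,th,-.34); n=B[:,2]
    for h in(.047,.03,.015,0): print(th,h,"TCP",(S0+n*h-o).round(4))
E
```

```text
w2 [269.7 118.4] [261 109  18  20 229] [0.5114 0.1949] pred (241.14619521074928, (260, 107, 19, 23)) c0 [270.36563849 118.58755656]
w11 [217.3 186.4] [207 174  21  26 386] [0.5109 0.1953] pred (389.879915166297, (206, 172, 22, 28)) c0 [218.54266266 185.94284646]
s11 [307.1 214.3] [304 211   8   8  52] [0.5095 0.1948] pred (57.53961878223345, (302, 209, 10, 11)) c0 [306.50457998 214.58857289]
0.41 0.047 TCP [0.5419 0.1606 0.2076]
0.41 0.03 TCP [0.549  0.1609 0.1922]
0.41 0.015 TCP [0.5554 0.1611 0.1786]
0.41 0 TCP [0.5617 0.1614 0.165 ]
0.43 0.047 TCP [0.5397 0.1607 0.2086]
0.43 0.03 TCP [0.5469 0.1609 0.1932]
0.43 0.015 TCP [0.5532 0.1612 0.1796]
0.43 0 TCP [0.5596 0.1614 0.166 ]
```

Emit:
servo_tool:
  commands:
    - [0.06,-0.02,0.15,0.016]
    - [0.06,-0.02,0.2,0]
    - [0.07,-0.024,0.15,0]
    - [0,0,0.09,0]
    - [0,0,0,0]
    - [0,0,0,0]
    - [0,0,0,0]

```text
clock: 19.35
eef_pos: [0.5405, 0.164, 0.2097]
tool_rot: [-0.0, 1.0, -0.007, 0.001]
force: [0.4, 0.8, -2.3]
width: 0.0213
gripper_force: 55.0
```

```bash
cat >> fit.py <<'E'
S=np.array([.511,.195,.1162]); n=np.array([-.4223,-.0158,.9063])
def cur():
    e,R=st(); return e,np.arctan2(R[1,0],R[0,0])
def hubtop(R,o): 
    x=.021; return np.array([[x,x,.044],[x,-x,.044],[-x,-x,.044],[-x,x,.044]])@R.T+o
def ascii(p,c,w,h,sx=1,sy=1):
    r=redmask(p); H=cv2.cvtColor(p["color"],cv2.COLOR_BGR2HSV); c=np.array(c).astype(int); print("col0",c[0]-w)
    for y in range(c[1]-h,c[1]+h,sy): print(y,"".join("R" if r[y,x] else ("." if H[y,x,1]>75 else str(min(9,H[y,x,2]//26))) for x in range(c[0]-w,c[0]+w,sx)))
E
python3 - <<'E'
from fit import *
e,yaw=cur(); p=snap("wrist","w12"); q=snap("scene","s12")
x,_,_=fitw(p,e,yaw,.057); R,o=pose(e,yaw,.001,.057,.0764,x[1],-.34)
print("along,lat",(Ro.from_euler('z',.0373).as_matrix()@Ro.from_euler('y',-np.radians(25)).as_matrix()).T@(o-S))
print(proj(q,hubtop(R,o)).round(1).tolist(),hubtop(R,o).round(3)[:, :2].tolist(),"grip",proj(q,o+R@[.095,0,.088]).round(1))
ascii(q,proj(q,o+R@[0,0,.044])[0],26,16)
E
```

```text
t 19.35 tcp [0.5405 0.164  0.2097] yaw -0.014 F [ 0.4  0.8 -2.3] w 0.0213 g 55.0
dx 0.0013 tilt 0.412 cost 0.00 lowest hub 0.1506 org [0.4926 0.2014 0.1616]
along,lat [0.00028644 0.00214777 0.0491419 ]
[[314.7, 199.4], [306.1, 192.5], [314.7, 190.6], [323.3, 197.3]] [[0.498, 0.209], [0.484, 0.17], [0.448, 0.184], [0.461, 0.224]] grip [[298.4 188.1]]
col0 288
178 ....444322221.212..........1121111112112............
179 ....4443....21112...........11121111112.............
180 ....4432.....111............1112211221..............
181 ....443............3.........12221112...............
182 ....4432.......2...33........21222122...............
183 ....443........2234.........21121122................
184 ....443.......3234.........22221112.................
185 ...5433.......3334........332222222.................
186 ...5432......44445.........3333323..................
187 ...543.......44445..........444334..................
188 ...543.RRRRR.44445...........4444...................
189 ...543.RRRRR.44445...........5445...................
190 ...443.RRRRR.44445...........445...................
[... 384 characters left out ...]
................
198 6776.RRRRR.45566777666666677766666..................
199 6776.RRRRR.45667666655555566655555..................
200 6776.RRRRR.4556665554444555554444...................
201 6665..RRR.44455554444444454444444...................
202 654444...444454444443344444444445...................
203 66544444445555555544334444444444....................
204 66433444555666655544444444444445....................
205 6643333456666666555433344444444.....................
206 6532223466666666665443344444444.....................
207 6432223456666666665543344444445.....................
208 5422223444455555555544444444555.....................
209 532222233333333334454444455566667...................
```

Emit:
servo_tool:
  commands:
    - [0.045,0.008,0.09,0]
    - [0.042,-0.002,0.09,0]
    - [0.02,-0.001,0.045,0]
    - [0.02,-0.001,0.045,0]
    - [0,0,0,0]
    - [0,0,0,0]

```text
clock: 20.05
eef_pos: [0.5554, 0.1629, 0.1836]
tool_rot: [-0.0, 1.0, -0.008, 0.002]
force: [0.8, -1.9, 8.7]
width: 0.0212
gripper_force: 55.0
```

Emit:
servo_tool:
  commands:
    - [0.013,-0.0007,0.027,0]
    - [0.013,-0.0007,0.027,0]
    - [0,0,0,0]
    - [0,0,0,0]

```text
clock: 20.45
eef_pos: [0.5608, 0.1627, 0.1801]
tool_rot: [-0.0, 1.0, -0.008, 0.005]
force: [3.2, -3.3, 15.8]
width: 0.0213
gripper_force: 55.0
```

```bash
python3 - <<'E'
from fit import *
e,yaw=cur(); print(np.round(ctrl.read_state()["wrist_torque"],2)); p=snap("wrist","w13"); q=snap("scene","s13")
x,_,_=fitw(p,e,yaw,.057); R,o=pose(e,yaw,.001,.057,.0764,x[1],-.34)
print("loc",(Ro.from_euler('z',.0373).as_matrix()@Ro.from_euler('y',-np.radians(25)).as_matrix()).T@(o-S))
print(proj(q,hubtop(R,o)).round(1).tolist())
ascii(q,proj(q,o+R@[0,0,.044])[0]+[0,6],26,16)
E
```

```text
t 20.45 tcp [0.5608 0.1627 0.1801] yaw -0.016 F [ 3.2 -3.3 15.8] w 0.0213 g 55.0
[-0.58 -0.38  0.04]
dx -0.0010 tilt 0.357 cost 0.00 lowest hub 0.1253 org [0.505  0.2004 0.1349]
loc [0.00225183 0.00052779 0.01883053]
[[310.8, 207.8], [302.4, 200.7], [311.2, 198.1], [319.6, 205.1]]
col0 285
192 765432.......1...33.......211122212.................
193 665432...........33........11212122.................
194 665432.......2234.........21211122..................
195 655432......43334.......322222112...................
196 65443.......44445......433333222....................
197 65443.RRR...4444.......554334333....................
198 65433.RRRR..4444......7765544444....................
199 65433RRRRR.44444...777777655445.....................
200 65433RRRRR.444445667777776554456....................
201 6543.RRRRR.4444555566777765545677...................
202 6543.RRRRR.44445555566777765566777..................
203 6654.RRRRR.444456666667777666677777.................
204 7654.RRRRR.444556777776667777776666.................
205 7665.RRRR..44456777776656677766555..................
206 7765.RR
[... 314 characters left out ...]
7777............
212 764444443333333334444333344444445677776677..........
213 66433333332222334444433334444444567777776667........
214 75333323222222445554.3333434333456677777776666......
215 6532222233222345665...33443333334566777777776667....
216 6422222233333356655....444332223344567777777776677..
217 6.22222333333346665......432222223345677777777777777
218 ..222223333444566666.....433222222334667777777777776
219 5432223344556666666655..4333221222233567777777777777
220 6543334456677776555654443433221112223456777777777777
221 7655555677777665444444443333211111112346777777777777
222 7766665666555443333333333332221111111235677777777777
223 7766665554332222222222222222222111111234677777777777
```

Emit:
servo_tool:
  commands:
    - [-0.02,0.02,-0.04,0]
    - [0,0,0,0]
    - [0,0,0,0]

```text
clock: 20.85
eef_pos: [0.5569, 0.1615, 0.1822]
tool_rot: [-0.001, 1.0, -0.008, 0.003]
force: [4.0, -1.5, 8.3]
width: 0.0212
gripper_force: 55.0
```

Emit:
servo_tool:
  commands:
    - [0,0,0,0]
    - [0,0,0,0]
    - [0,0,0,0]
    - [0,0,0,0]
  squeeze: 10

```text
clock: 21.25
eef_pos: [0.5564, 0.1607, 0.1819]
tool_rot: [0.0, 1.0, -0.008, 0.003]
force: [4.0, -2.5, 7.9]
width: 0.0218
gripper_force: 10.0
```

```bash
cat >> fit.py <<'E'
def rep(tag,phi=-.34,d=.057):
    e,yaw=cur(); print("tq",np.round(ctrl.read_state()["wrist_torque"],2)); p=snap("wrist","w"+tag); q=snap("scene","s"+tag)
    x,_,_=fitw(p,e,yaw,d); R,o=pose(e,yaw,.001,d,d+.0194,x[1],phi)
    print("loc",(Ro.from_euler('z',.0373).as_matrix()@Ro.from_euler('y',-np.radians(25)).as_matrix()).T@(o-S))
    h=cv2.cvtColor(q["color"],cv2.COLOR_BGR2HSV); m=((h[...,1]<75)&(h[...,2]>=172)).astype(np.uint8)
    pr=proj(q,hubtop(R,o)); print("model top",pr.round(1).tolist(),pr.mean(0).round(1)); ascii(q,pr.mean(0),20,9); return e,yaw,R,o
E
python3 -c "
from fit import *
rep('14')"
```

```text
t 21.25 tcp [0.5564 0.1607 0.1819] yaw -0.015 F [ 4.  -2.5  7.9] w 0.0218 g 10.0
tq [-0.46 -0.98 -0.01]
dx -0.0001 tilt 0.354 cost 0.00 lowest hub 0.1273 org [0.5011 0.1982 0.1369]
loc [-0.00129664 -0.00139287  0.02264618]
model top [[311.0, 206.3], [302.6, 199.1], [311.4, 196.5], [319.8, 203.5]] [311.2 201.4]
col0 291
192 .......2...4.........1112212............
193 .......3334.........2221112.............
194 ......43344.......32222221..............
195 R.....44445........3333322..............
196 RRRRR.44445.......55444333..............
197 RRRRR.4444.......776544445..............
198 RRRRR.4444....77777665445...............
199 RRRR.44445...7777777554456..............
200 RRRR.4444556666777766545677.............
201 RRRR.44445555566777765567777............
202 RRRR.444456666667777666677777...........
203 RRRR.444556777777677777777666...........
204 RRRR.445567777766666777666555...........
205 RRRR.44567777665555566655544............
206 RRR.445666665554444455544445............
207 RRR.455665554444344444444445............
208 RRR.444554444443334444444445............
209 ...444444444444333444444444567..........
```

Emit:
servo_tool:
  commands:
    - [0,0,-0.03,0]
    - [0,0,-0.03,0]
    - [0,0,0,0]
    - [0,0,0,0]

```text
clock: 21.75
eef_pos: [0.5521, 0.1617, 0.1857]
tool_rot: [0.0, 1.0, -0.007, -0.001]
force: [-0.7, 1.0, -1.9]
width: 0.0215
gripper_force: 10.0
```

```bash
python3 -c "
from fit import *
rep('15')"
```

```text
t 21.75 tcp [0.5521 0.1617 0.1857] yaw -0.014 F [-0.7  1.  -1.9] w 0.0215 g 10.0
tq [ 0.16 -0.01  0.02]
dx 0.0003 tilt 0.434 cost 0.00 lowest hub 0.1249 org [0.5055 0.1991 0.1365]
loc [ 0.00224887 -0.00067361  0.02045137]
model top [[311.3, 206.4], [302.8, 199.5], [311.3, 197.7], [319.8, 204.4]] [311.3 202. ]
col0 291
192 2.......3334......3322222112............
193 .......44345.......332222222............
194 .R.....44445.........333333.............
195 .RRRRR.44445..........44444.............
196 .RRRRR.4444...........5444..............
197 .RRRRR.4445........7765445..............
198 RRRRR..4445....7777766555...............
199 RRRRR.44445..777777766555...............
200 RRRRR.44445556677777766667..............
201 RRRRR.444455556677777766777.............
202 RRRRR.4445566666677777777777............
203 RRRRR.44556677766667777777777...........
204 RRRR.445667777766666777766666...........
205 RRRR.45566666665555566665555............
206 RRRR.45666655544444555554445............
207 RRR..44555544444444444444445............
208 ....444444444443444444444445............
209 5.4444444444444344444444445567..........
```

Emit:
servo_tool:
  commands:
    - [-0.01,0,0,0]
    - [0,0,0,0]
  squeeze: 6

```text
clock: 22.05
eef_pos: [0.5515, 0.1616, 0.1861]
tool_rot: [0.0, 1.0, -0.007, -0.001]
force: [-0.2, 0.8, -3.4]
width: 0.0216
gripper_force: 6.0
```

Emit:
servo_tool:
  commands:
    - [0.008,0,0.018,0]
    - [0.008,0,0.018,0]
    - [0,0,0,0]
    - [0,0,0,0]

```text
clock: 22.45
eef_pos: [0.5534, 0.1615, 0.1825]
tool_rot: [0.0, 1.0, -0.007, -0.001]
force: [-0.8, 1.1, -4.4]
width: 0.0221
gripper_force: 6.0
```

```bash
python3 -c "
from fit import *
rep('16')"
```

```text
t 22.45 tcp [0.5534 0.1615 0.1825] yaw -0.014 F [-0.8  1.1 -4.4] w 0.0221 g 6.0
tq [ 0.29  0.4  -0.  ]
dx 0.0008 tilt 0.438 cost 0.00 lowest hub 0.1215 org [0.5077 0.1989 0.1332]
loc [ 0.00231773 -0.00091786  0.0167262 ]
model top [[310.9, 207.3], [302.4, 200.4], [310.9, 198.6], [319.4, 205.3]] [310.9 202.9]
col0 290
193 3.......43334......3222221122...........
194 3.......44445.......33222222............
195 3.RR....4444..........333323............
196 2.RRRR.44445..........44444.............
197 .RRRRR.44445...........4445.............
198 .RRRRR.44445...........445..............
199 .RRRRR.44445.........6544...............
200 .RRRRR.44445...7777776555...............
201 .RRRRR.444455667777776666...............
202 .RRRRR.4444555667777776667..............
203 RRRRRR.44455656667777777777.............
204 RRRRR.4445666666667777777777............
205 RRRRR.44566667766666777777667...........
206 RRRRR.55666776666566666666656...........
207 RRRR.555666665555455566555555...........
208 RRRR.445555555444444555444445...........
209 ....444444444444334444444444567.........
210 444444434444444333444444444566777.......
```

Emit:
servo_tool:
  commands:
    - [0.008,0,0.018,0]
    - [0.008,0,0.018,0]
    - [0.008,0,0.018,0]
    - [0,0,0,0]
    - [0,0,0,0]

```text
clock: 23.05
eef_pos: [0.5563, 0.1614, 0.1774]
tool_rot: [-0.0, 1.0, -0.007, -0.0]
force: [-2.0, 0.4, -3.1]
width: 0.0222
gripper_force: 6.0
```

```bash
python3 -c "
from fit import *
rep('17')"
```

```text
t 23.05 tcp [0.5563 0.1614 0.1774] yaw -0.014 F [-2.   0.4 -3.1] w 0.0222 g 6.0
tq [0.29 0.34 0.03]
dx 0.0001 tilt 0.470 cost 0.00 lowest hub 0.1141 org [0.5134 0.1988 0.1266]
loc [ 0.0053309  -0.00131332  0.00796615]
model top [[309.9, 209.4], [301.4, 202.6], [309.8, 201.1], [318.3, 207.7]] [309.9 205.2]
col0 289
196 3.......44445........3333222............
197 3.RRR...44445.........443333............
198 3.RRRRR.4444...........44445............
199 3.RRRRR.4445...........5445.............
200 3.RRRRR.44445.........6545..............
201 .RRRRR.4444456777777765555..............
202 .RRRRR.4444456677777766556..............
203 .RRRRR.4444555667777776666..............
204 .RRRRR.44445555667777777677.............
205 .RRRRR.444566666667777777777............
206 RRRRR..4456676666667777777777...........
207 RRRRR.445667777666666777666666..........
208 RRRRR.455666666555555666655555..........
209 RRRRR.44556555554445555554444567........
210 .RRR.44444554444444444444444566677......
211 4...44444444444334444444444456777777....
212 44444333334454433444444444456677777677..
213 3333332223455444344444444444567777776667
```

Emit:
servo_tool:
  commands:
    - [0.002,0,0.018,0]
    - [0.006,0,0.018,0]
    - [0.008,0,0.018,0]
    - [0.008,0,0.018,0]
    - [0,0,0,0]
    - [0,0,0,0]

```text
clock: 23.75
eef_pos: [0.5588, 0.1613, 0.1702]
tool_rot: [0.0, 1.0, -0.007, 0.0]
force: [-0.9, 0.6, -3.1]
width: 0.0218
gripper_force: 6.0
```

```bash
python3 -c "
from fit import *
rep('18')"
```

```text
t 23.75 tcp [0.5588 0.1613 0.1702] yaw -0.014 F [-0.9  0.6 -3.1] w 0.0218 g 6.0
tq [ 0.21  0.11 -0.01]
dx -0.0007 tilt 0.652 cost 0.00 lowest hub 0.0966 org [0.5354 0.1984 0.1133]
loc [ 0.02032927 -0.00258566 -0.01397335]
model top [[307.4, 214.5], [298.6, 208.3], [306.3, 208.5], [315.0, 214.6]] [306.8 211.5]
col0 286
202 543.RRRRR.44445666677...65455...........
203 543.RRRRR.444456667777776545............
204 543.RRRRR.444456667777776556............
205 65.RRRRR.4444555566777776666............
206 65.RRRRR.44455555666777777677...........
207 65.RRRRR.4445566666677777777777.........
208 65.RRRRR.445566676666677777777777.......
209 65.RRRRR.45666767666666677666666667.....
210 6.RRRRR.45566666655555566665555566677...
211 5..RRRR.4455665554444455555444456767677.
212 54...R.444445544444444544444444567777667
213 4445..4444444444444444444444444567777776
214 4444444343334454443344444444444566777777
215 4333333333334455444444444444443456677777
216 3223333333333455544344444444433344567777
217 3222233333333445443344444444333333456777
218 2222233333444555544333444444333333346677
219 2222333334566665544334444443322223334677
```

Emit:
servo_tool:
  commands:
    - [0.008,0,0.018,0]
    - [0.008,0,0.018,0]
    - [0,0,0,0]
    - [0,0,0,0]

```text
clock: 24.25
eef_pos: [0.5611, 0.161, 0.1671]
tool_rot: [0.0, 1.0, -0.007, 0.001]
force: [0.6, -0.2, 2.4]
width: 0.0215
gripper_force: 6.0
```

Emit:
servo_tool:
  commands:
    - [0.008,0,0.018,0]
    - [0.004,0,0.01,0]
    - [0,0,0,0]
    - [0,0,0,0]

```text
clock: 24.65
eef_pos: [0.5631, 0.1608, 0.1648]
tool_rot: [0.0, 1.0, -0.007, 0.001]
force: [1.0, -2.3, 4.8]
width: 0.0218
gripper_force: 6.0
```

```bash
cat >> fit.py <<'E'
def hubcmp(tag,phi=-.397,h0=0,yaw=.0373,show=True):
    # hub top model fully home at phi, vs scene image
    q=snap("scene","s"+tag); R=Ro.from_euler('z',yaw).as_matrix()@Ro.from_euler('y',-np.radians(25)).as_matrix()
    for h in(0,.006): print("home+%.3f"%h,proj(q,hubtop(R@Ro.from_euler('z',phi).as_matrix(),S+R[:,2]*h)).round(1).tolist())
    if show: ascii(q,proj(q,S+R[:,2]*.044)[0],20,9)
    print("grip px model",silc(q,(CYL+[.095,0,0])@(R@Ro.from_euler('z',phi).as_matrix()).T+S)[0],[ (c.round(1),s[4]) for c,s in blobs(q,proj(q,S)[0],40)])
E
python3 -c "
from fit import *
cur(); print(np.round(ctrl.read_state()['wrist_torque'],2)); hubcmp('19')"
```

```text
t 24.65 tcp [0.5631 0.1608 0.1648] yaw -0.015 F [ 1.  -2.3  4.8] w 0.0218 g 6.0
[-0.31 -0.21  0.07]
home+0.000 [[309.6, 211.1], [301.2, 204.4], [309.7, 202.5], [318.2, 209.1]]
home+0.006 [[310.1, 209.6], [301.7, 202.9], [310.3, 201.0], [318.7, 207.6]]
col0 289
197 234554322..333.......1211121............
198 245665432334.......221111122............
199 246776443345......322221122.............
200 .....544444566......323222..............
201 .RRR..4444456766....433333..............
202 RRRRR.4444566666676.544444..............
203 RRRRR.4444566777677765445...............
204 RRRRR.4444566777777664445...............
205 RRRRR.4444556677777765456...............
206 RRRRR.44445556677777655667..............
207 RRRR..4444555566777766667777............
208 RRRR.4444556666767777777777777..........
209 RRRR.444566777776667777777666677........
210 RRRR.44566777766656667766665566677......
211 RRRR.4566776665555556665554456677777....
212 RRR.4456666555444445555444445677777677..
213 RR..445555544444344444444444567777776667
214 ...5444444444443334444444444566777777766
grip px model [291.18752419 205.98095594] [(array([290.5, 206.9]), np.int32(58))]
```

Emit:
servo_tool:
  commands:
    - [0.006,0,0.015,0]
    - [0.006,0,0.015,0]
    - [0,0,0,0]
    - [0,0,0,0]
    - [0,0,0,0]
  squeeze: 15

```text
clock: 25.2
eef_pos: [0.5659, 0.1607, 0.1628]
tool_rot: [-0.0, 1.0, -0.008, 0.003]
force: [1.9, -3.3, 8.4]
width: 0.0219
gripper_force: 15.0
```

```bash
python3 -c "
from fit import *
e,yaw=cur(); print(np.round(ctrl.read_state()['wrist_torque'],2)); hubcmp('20')
import numpy as np
# arc targets for TCP relative, crank angle a (in slope plane) from -.397 to .68
B=Ro.from_euler('z',.0373).as_matrix()@Ro.from_euler('y',-np.radians(25)).as_matrix()
f=lambda a:B@[.095*np.cos(a),.095*np.sin(a),0]
A=np.linspace(-.36,.70,13); P=np.array([f(a) for a in A]); T=Ro.from_euler('z',-yaw).apply(np.diff(P,axis=0))*[1,-1,-1]
print((T*10).round(3).tolist())
"
```

```text
t 25.20 tcp [0.5659 0.1607 0.1628] yaw -0.015 F [ 1.9 -3.3  8.4] w 0.0219 g 15.0
[-0.42 -0.39  0.11]
home+0.000 [[309.6, 211.1], [301.2, 204.4], [309.7, 202.5], [318.2, 209.1]]
home+0.006 [[310.1, 209.6], [301.7, 202.9], [310.3, 201.0], [318.7, 207.6]]
col0 289
197 23443221...33.......21122222............
198 356664322.3333......11112112............
199 36787543334454433..22212112.............
200 .6787643334566543322222212..............
201 .....544445566654433333222..............
202 RRRR..4444566666655444433...............
203 RRRRR.4444567777666544444...............
204 RRRRR.4444566777777654445...............
205 RRRR.44444566677777654456...............
206 RRRR.444455666677776555667..............
207 RRRR.44444555566777665667777............
208 RRRR.4444555666667776666777777..........
209 RRRR.444556677776667777777666667........
210 RRRR.44566777776666677766655566667......
211 RRR.44556777666554556665555456677777....
212 RRR.4456666655544445555444445677777677..
213 RRR.444555554444444444444444567777777667
214 RR.4444444444443344444444444566777777666
grip px model [291.18752419 205.98095594] [(array([290. , 207.9]), np.int32(60))]
[[0.019, -0.081, -0.011], [0.013, -0.083, -0.008], [0.006, -0.084, -0.005], [-0.001, -0.084, -0.002], [-0.007, -0.084, 0.001], [-0.014, -0.083, 0.004], [-0.02, -0.081, 0.008], [-0.027, -0.079, 0.011], [-0.033, -0.076, 0.014], [-0.039, -0.073, 0.016], [-0.045, -0.068, 0.019], [-0.05, -0.064, 0.022]]
```

Emit:
servo_tool:
  commands:
    - [-0.012,0,-0.03,0]
    - [0,0,0,0]
    - [0.019,-0.081,-0.011,0]
    - [0.013,-0.083,-0.008,0]
    - [0.006,-0.084,-0.005,0]
    - [-0.001,-0.084,-0.002,0]
    - [-0.007,-0.084,0.001,0]
    - [-0.014,-0.083,0.004,0]
    - [0,0,0,0]
    - [0,0,0,0]

```text
clock: 26.25
eef_pos: [0.5625, 0.2125, 0.1653]
tool_rot: [-0.001, 1.0, -0.007, -0.001]
force: [-2.0, -0.7, -2.6]
width: 0.0215
gripper_force: 15.0
```

```bash
python3 -c "
from fit import *
e,yaw=cur(); print(np.round(ctrl.read_state()['wrist_torque'],2)); hubcmp('21',.17)
"
```

```text
t 26.25 tcp [0.5625 0.2125 0.1653] yaw -0.013 F [-2.  -0.7 -2.6] w 0.0215 g 15.0
[-0.23  0.26 -0.07]
home+0.000 [[314.2, 211.7], [302.4, 207.1], [305.2, 201.9], [316.8, 206.4]]
home+0.006 [[314.8, 210.2], [302.9, 205.6], [305.8, 200.5], [317.3, 204.9]]
col0 289
197 6776653322...3334.......2222333211111111
198 77777654322.33333.....22.121222121111111
199 7888876654334333233..2111112.2.211111111
200 78888876655444323...211111........111111
201 6788887766544333....11111..........11111
202 666777666664432344421111............1111
203 666666666665432345432111............1111
204 666666666665432355543212...33.......1111
205 7776777766544323566543222.4443......1111
206 77677666665443235666543234555.43...21111
207 77666666655443.456665433345666...3222222
208 66665554444433....6654444566666....33322
209 6554433333343.RRRR..544445566666....3333
210 5433333333343.RRRRR.444445566766666.4444
211 4333333333343.RRRRR.44444556677766665444
212 3323333333443.RRRRR.44444456677776665444
213 322222333334.RRRRRR.44444445667777765545
214 222222223333.RRRRRR.44444334566777766555
grip px model [305.0610298  213.84135639] [(array([303.8, 215. ]), np.int32(69))]
```

Emit:
servo_tool:
  commands:
    - [-0.02,-0.081,0.008,0]
    - [-0.027,-0.079,0.011,0]
    - [-0.033,-0.076,0.014,0]
    - [-0.039,-0.073,0.016,0]
    - [-0.045,-0.068,0.019,0]
    - [-0.05,-0.064,0.022,0]
    - [0,0,0,0]
    - [0,0,0,0]

```text
clock: 27.1
eef_pos: [0.5425, 0.2566, 0.1568]
tool_rot: [-0.001, 1.0, -0.007, -0.0]
force: [-0.9, -1.4, -0.1]
width: 0.0217
gripper_force: 14.9
```

```bash
cat >> fit.py <<'E'
def ptr(tag,name="wrist"):
    p=snap(name,"p"+tag); B=Ro.from_euler('z',.0373).as_matrix()@Ro.from_euler('y',-np.radians(25)).as_matrix()
    h=cv2.cvtColor(p["color"],cv2.COLOR_BGR2HSV); I=[]
    # unwrap annulus r 28..56 mm on face plane at -5mm
    for a in np.arange(-.9,1.0,.06):
        r=np.array([[k*np.cos(a),k*np.sin(a),-.005] for k in np.arange(.026,.057,.003)]); q=np.round(proj(p,r@B.T+S)).astype(int)
        I.append("%+.2f "%a+"".join("#" if not(0<=x<512 and 0<=y<384) else ("c" if h[y,x,1]>75 else str(min(9,h[y,x,2]//26))) for x,y in q))
    print("\n".join(I))
E
python3 -c "
from fit import *
e,yaw=cur(); print(np.round(ctrl.read_state()['wrist_torque'],2)); hubcmp('22',.7,show=False); ptr('22')
"
```

```text
t 27.10 tcp [0.5425 0.2566 0.1568] yaw -0.014 F [-0.9 -1.4 -0.1] w 0.0217 g 14.9
[-0.48  0.12 -0.02]
home+0.000 [[317.2, 210.8], [305.6, 209.6], [302.2, 202.7], [313.5, 204.0]]
home+0.006 [[317.8, 209.3], [306.2, 208.1], [302.7, 201.3], [314.1, 202.6]]
grip px model [320.26779539 217.62446495] [(array([318.8, 219.1]), np.int32(73))]
-0.90 44111123344
-0.84 43111111111
-0.78 44111111111
-0.72 43111111111
-0.66 42111111111
-0.60 43111111111
-0.54 42111123344
-0.48 44334444444
-0.42 44444444444
-0.36 44444444444
-0.30 44444444444
-0.24 44444444444
-0.18 44444444444
-0.12 44444444444
-0.06 44444444444
-0.00 44444444444
+0.06 44444444444
+0.12 44444444444
+0.18 44444444444
+0.24 44444444444
+0.30 44444444444
+0.36 44444444444
+0.42 99997654444
+0.48 99999999999
+0.54 99999999999
+0.60 99999999999
+0.66 99964444444
+0.72 45444444444
+0.78 24444455543
+0.84 34555665344
+0.90 4556668566c
+0.96 5667999665c
```

Emit:
servo_tool:
  commands:
    - [-0.055,-0.06,0.024,0]
    - [-0.058,-0.056,0.025,0]
    - [0,0,0,0]
    - [0,0,0,0]

```text
clock: 27.6
eef_pos: [0.5318, 0.2671, 0.1522]
tool_rot: [0.0, 1.0, -0.007, 0.0]
force: [0.5, -4.6, 2.5]
width: 0.0214
gripper_force: 15.0
```

```bash
python3 -c "
from fit import *
e,yaw=cur(); print(np.round(ctrl.read_state()['wrist_torque'],2)); hubcmp('23',.88,show=True); ptr('23')
" | grep -v 4444444444$
```

```text
t 27.60 tcp [0.5318 0.2671 0.1522] yaw -0.014 F [ 0.5 -4.6  2.5] w 0.0214 g 15.0
[-1.18 -0.21 -0.07]
home+0.000 [[317.8, 210.2], [307.1, 210.3], [301.6, 203.3], [312.2, 203.4]]
home+0.006 [[318.4, 208.7], [307.6, 208.8], [302.1, 201.8], [312.7, 201.9]]
col0 289
197 6777777....................22222....22.2
198 7778777777.................2222222.23...
199 78888776777.................122222233...
200 7888887776777................12223334...
201 6788887767776777..................333...
202 666777666777766677...............33333..
203 66666666677766666777............33333...
204 7666666677777666677777777.......4433....
205 77777777777765566777777777......433.....
206 777676666666655566777777777....5433.....
207 7766666666665545567777777777...5433.....
208 6666555444455445566777777777665443......
209 6554333333444444556677777777665443......
210 5433223333344444455666666666655443......
211 4322222233444444445556666666654433......
212 433222222334444444444566665554443..R....
213 333332222234444444444566766544433.RRRR..
214 333333322334444444444456776544443.RRRRR.
grip px model [325.02383906 217.85354096] [(array([323. , 218.8]), np.int32(70))]
-0.90 44344444444
-0.84 44114444444
-0.78 44111111344
-0.72 44111111111
-0.66 43111111111
-0.60 43111111111
-0.54 43111111111
-0.48 43111111111
-0.42 44111224444
+0.48 46444444444
+0.54 99999897544
+0.60 99999999999
+0.66 89999999999
+0.72 89999998996
+0.78 39964444444
+0.84 33444444444
+0.90 23444444444
+0.96 22344444556
```

Emit:
servo_tool:
  commands:
    - [0.028,0.03,-0.012,0]
    - [0.025,0.028,-0.011,0]
    - [0,0,0,0]
    - [0,0,0,0]

```text
clock: 28.1
eef_pos: [0.5368, 0.2625, 0.1542]
tool_rot: [-0.001, 1.0, -0.007, -0.0]
force: [-1.1, 0.9, -1.3]
width: 0.0216
gripper_force: 15.1
```

Emit:
servo_tool:
  commands:
    - [0,0,0,0]
    - [0,0,0,0]
    - [0,0,0,0]
    - [-0.013,0.001,-0.027,0]
    - [-0.013,0.001,-0.027,0]
    - [-0.013,0.001,-0.027,0]
    - [0,0,0,0]
  squeeze: 50

```text
clock: 28.8
eef_pos: [0.5329, 0.2613, 0.1627]
tool_rot: [-0.0, 1.0, -0.007, -0.0]
force: [-1.7, 1.2, -4.7]
width: 0.0204
gripper_force: 50.1
```

```bash
python3 -c "
from fit import *
e,yaw=cur(); print(np.round(ctrl.read_state()['wrist_torque'],2)); hubcmp('24',.8,show=False); ptr('24')
" | grep -v 4444444444$
```

```text
t 28.80 tcp [0.5329 0.2613 0.1627] yaw -0.014 F [-1.7  1.2 -4.7] w 0.0204 g 50.1
[ 0.68  0.45 -0.13]
home+0.000 [[317.6, 210.5], [306.4, 210.0], [301.8, 203.0], [312.8, 203.6]]
home+0.006 [[318.1, 209.0], [307.0, 208.5], [302.3, 201.6], [313.3, 202.2]]
grip px model [322.95926902 217.81966079] [(array([321.7, 216.5]), np.int32(73))]
-0.84 44113444444
-0.78 43111111244
-0.72 43111111111
-0.66 42111111111
-0.60 42111111111
-0.54 43111111111
-0.48 43111111111
-0.42 43112134444
-0.36 44344444444
+0.54 89998975654
+0.60 99999999999
+0.66 99999999999
+0.72 89999999995
+0.78 89954444444
+0.84 23444444444
+0.90 23444444444
+0.96 22444445533
```

Lifting is easy and the pointer stays at the green stop. I'll keep going up along the shaft axis.

Emit:
servo_tool:
  commands:
    - [-0.021,0.001,-0.045,0]
    - [-0.021,0.001,-0.045,0]
    - [-0.021,0.001,-0.045,0]
    - [-0.021,0.001,-0.045,0]
    - [-0.03,0.001,-0.064,0]
    - [-0.03,0,-0.064,0]
    - [0,0,-0.2,0]
    - [0,0,-0.3,0]
    - [0,0,-0.3,0]
    - [0,0,0,0]
    - [0,0,0,0]

```text
clock: 30.0
eef_pos: [0.5189, 0.2608, 0.2737]
tool_rot: [-0.0, 1.0, -0.007, 0.001]
force: [-0.0, -0.0, -3.2]
width: 0.0204
gripper_force: 50.0
```

```bash
python3 -c "
from fit import *
e,yaw=cur(); print(np.round(ctrl.read_state()['wrist_torque'],2)); ptr('25')
q=snap('scene','s25'); w=L('p25'); fitw(w,e,yaw,.057)
print([(c.round(1),s) for c,s in blobs(q,proj(q,e+[0,0,.06])[0],25)])
for phi in(.5,.65,.8,.95):
    for th in(.35,.45):
        R,o=pose(e,yaw,.001,.057,.0764,th,phi); print(phi,th,'top',proj(q,hubtop(R,o)).round(1).tolist(),'grip',silc(q,(CYL+[.095,0,0])@R.T+o)[0].round(1))
R,o=pose(e,yaw,.001,.057,.0764,.42,.8); ascii(q,proj(q,o+R@[0,0,.03])[0],24,14)
" | grep -v 4444444444$
```

```text
t 30.00 tcp [0.5189 0.2608 0.2737] yaw -0.014 F [-0.  -0.  -3.2] w 0.0204 g 50.0
[0.11 0.   0.03]
-0.90 44344444444
-0.84 44223444444
-0.78 43111222344
-0.72 43111111111
-0.66 43111111111
-0.60 42111111111
-0.54 42111111111
-0.48 43111111111
-0.42 43111233344
-0.36 44234444444
+0.48 55444444444
+0.54 89998998564
+0.60 79999999999
+0.66 89999999999
+0.72 69999999865
+0.78 89554444444
dx 0.0064 tilt 0.490 cost 0.00 lowest hub 0.2091 org [0.4845 0.2981 0.2221]
[(array([328.7, 191.2]), array([324, 184,  10,  15,  87], dtype=int32))]
0.5 0.35 top [[332.7, 184.6], [319.8, 181.7], [319.2, 174.8], [331.8, 177.7]] grip [329.9 190.4]
0.5 0.45 top [[331.6, 186.9], [318.9, 183.4], [317.9, 177.6], [330.3, 180.9]] grip [329.8 190.5]
0.65 0.35 top [[329.2, 183.4], [316.5, 181.6], [314.1, 174.4], [326.5, 176.2]] grip [329.9 190.4]
0.65 0.45 top [[328.1, 185.6], [315.7, 183.1], [312.9, 176.8], [325.0, 179.2]] grip [329.8 190.5]
0.8 0.35 top [[325.7, 182.5], [313.5, 181.8], [309.3, 174.4], [321.2, 175.1]] grip [329.9 190.4]
0.8 0.45 top [[324.6, 184.6], [312.7, 183.1], [308.2, 176.4], [319.9, 178.0]] 
[... 1007 characters left out ...]
........444
184 ...............5444455556666666665443.RR.....444
185 ...............544444455566666555544.RRRRR..4444
186 ..............5444444444556666555444.RRRRRR.4444
187 ..............5444444444456777654444.RRRRRR.4444
188 ..............544444444445667765544.RRRRRRR.4445
189 ..............54444444444456777665..RRRRRR..4445
190 ...............544444444444567776..RRRRRRR.44445
191 ...............5444444444445667776.RRRRRRR.4444.
192 ................544444444444567766.RRRRRRR.4445.
193 .................55454444444556665.RRRRRR..445..
194 .................5555554444445555.RRRRRRR.......
195 7....................555555555444.RRRRR.........
196 777..........................543.RRRRRR.........
```

Emit:
servo_tool:
  commands:
    - [-0.02,0.25,0,0]
    - [-0.026,0.4,0,0]
    - [-0.026,0.45,0,0]
    - [-0.026,0.45,0,0]
    - [-0.026,0.45,0,0]
    - [-0.026,0.45,0,0]
    - [-0.026,0.45,0,0]
    - [-0.026,0.45,0,0]
    - [-0.026,0.45,0,0]
    - [-0.026,0.35,0,0]
    - [-0.005,0.215,0,0]
    - [0,0,0,0]

```text
clock: 31.3
eef_pos: [0.4848, -0.1792, 0.2718]
tool_rot: [0.001, 1.0, -0.01, -0.002]
force: [-0.4, 0.9, -2.5]
width: 0.0203
gripper_force: 50.0
```

Emit:
servo_tool:
  commands:
    - [0,0,0.3,0]
    - [0,0,0.4,0]
    - [0,0,0.4,0]
    - [0,0,0.3,0]
    - [0,0,0.2,0]
    - [0,0,0.1,0]
    - [0,0,0,0]
    - [0,0,0,0]

```text
clock: 32.1
eef_pos: [0.4873, -0.1747, 0.1038]
tool_rot: [-0.0, 1.0, -0.007, 0.0]
force: [0.3, -0.0, -2.2]
width: 0.0205
gripper_force: 50.0
```

```bash
python3 -c "
from fit import *
e,yaw=cur(); q=snap('scene','s26'); w=snap('wrist','w26'); fitw(w,e,yaw,.057)
for phi,th in((.8,.45),(.65,.45),(.8,.35)):
    R,o=pose(e,yaw,.001,.057,.0764,th,phi); print(phi,th,'top',proj(q,hubtop(R,o)).round(1).tolist(),'grip',silc(q,(CYL+[.095,0,0])@R.T+o)[0].round(1), o.round(3),(crank_pts()['hub']@R.T+o)[:,2].min())
print([(c.round(1),s) for c,s in blobs(q,proj(q,e+[0,0,.06])[0],25)])
R,o=pose(e,yaw,.001,.057,.0764,.45,.8); ascii(q,proj(q,o+R@[0,0,.03])[0],22,13)
"
```

```text
t 32.10 tcp [ 0.4873 -0.1747  0.1038] yaw -0.014 F [ 0.3 -0.  -2.2] w 0.0205 g 50.0
dx 0.0065 tilt 0.498 cost 0.00 lowest hub 0.0387 org [ 0.4538 -0.1375  0.0518]
0.8 0.45 top [[223.4, 159.0], [212.8, 157.5], [211.3, 152.7], [221.6, 154.1]] grip [222.4 162.4] [ 0.461 -0.243  0.063] 0.050272326032254025
0.65 0.45 top [[226.2, 159.8], [215.6, 157.7], [215.6, 153.0], [226.0, 155.2]] grip [222.4 162.4] [ 0.453 -0.232  0.059] 0.04628274431239483
0.8 0.35 top [[224.2, 157.3], [213.5, 156.5], [212.1, 151.0], [222.6, 151.8]] grip [222.6 162.3] [ 0.451 -0.242  0.066] 0.05612608915833547
[(array([220.9, 162.8]), array([218, 157,   6,  12,  47], dtype=int32))]
col0 194
145 ......................333322................
146 .......................3322.................
147 ........................32.........3........
148 ........................32.........3........
149 ........................43.......33.........
150 ........................43......333.......2.
151 ........................42......4333........
152 ........................43.....44433..333223
153 .......................643.....4444....44333
154 ..................77776543.....4445....54444
155 .................777776543.....4445.....5444
156 .................667776543.....4445.....545.
157 .................66677665.RR...4445.....55..
158 .................55666655.RRRR.5445.........
159 .................55555665.RRRR.5445.........
160 .................54555665.RRRR.5445.........
161 ................554555665.RRRR.4445.........
162 ................555555666.RRRR.5445.........
163 ................554555666.RRRR.445..........
164 ................54455556.RRRRR..5...........
165 .................5554555.RRRR...............
166 .................555545..RRRR...............
167 ...................5555.RRRR................
168 ........................RRRR................
169 ............................................
170 .........................55.................
```

Emit:
servo_tool:
  commands:
    - [0,0,0.1,0]
    - [0,0,0.05,0]
    - [0,0,0.03,0]
    - [0,0,0.02,0]
    - [0,0,0,0]
    - [0,0,0,0]

```text
clock: 32.8
eef_pos: [0.4868, -0.1752, 0.0833]
tool_rot: [0.0, 1.0, -0.007, 0.0]
force: [0.7, -0.2, -2.0]
width: 0.0206
gripper_force: 50.0
```

Emit:
servo_tool:
  commands:
    - [0,0,0,0]
    - [0,0,0,0]
    - [0,0,0,0]
  squeeze: 10

```text
clock: 33.1
eef_pos: [0.4871, -0.1752, 0.0836]
tool_rot: [0.0, 1.0, -0.007, 0.0]
force: [0.9, 0.8, -1.6]
width: 0.0214
gripper_force: 10.0
```

Emit:
servo_tool:
  commands:
    - [0.054,0,0.028,0]
    - [0.053,0,0.03,0]
    - [0.052,0,0.034,0]
    - [0.049,0,0.035,0]
    - [0,0,0,0]
    - [0,0,0,0]

```text
clock: 33.7
eef_pos: [0.5083, -0.1752, 0.0706]
tool_rot: [-0.0, 1.0, -0.007, 0.001]
force: [2.4, 2.1, 2.7]
width: 0.0217
gripper_force: 10.0
```

```bash
python3 -c "
from fit import *
e,yaw=cur(); print(np.round(ctrl.read_state()['wrist_torque'],2)); q=snap('scene','s27'); w=snap('wrist','w27'); fitw(w,e,yaw,.057)
for phi,th in((.8,.25),(.8,.4)):
    R,o=pose(e,yaw,.001,.057,.0764,th,phi); print(phi,th,'top',proj(q,hubtop(R,o)).round(1).tolist(), o.round(3),(crank_pts()['hub']@R.T+o)[:,2].min())
ascii(q,proj(q,o+R@[0,0,.03])[0],22,13)
"
```

```text
t 33.70 tcp [ 0.5083 -0.1752  0.0706] yaw -0.014 F [2.4 2.1 2.7] w 0.0217 g 10.0
[ 0.33 -0.47  0.02]
dx 0.0067 tilt 0.301 cost 0.00 lowest hub 0.0205 org [ 0.4545 -0.1377  0.0287]
0.8 0.25 top [[222.0, 164.6], [211.3, 164.5], [210.1, 158.3], [220.6, 158.4]] [ 0.463 -0.243  0.037] 0.029887265356703593
0.8 0.4 top [[220.9, 167.1], [210.4, 166.1], [209.0, 160.8], [219.3, 161.8]] [ 0.477 -0.243  0.031] 0.019926426571590238
col0 192
153 .......................2332.333433..........
154 .....................33333...2233...........
155 .....................333332.................
156 ......................4322..............2...
157 ......................432...................
158 ......................532...................
159 ......................532.......33.....2....
160 ...................876542......333.........2
161 ..................7776542.....3333........23
162 ..................7776542.234444333.3322.234
163 ..................7776543.34544444...3333344
164 ..................6676543.35554445....44444.
165 ..................6666543..4554445.....4445.
166 ..................5555543.R.554445.....545..
167 ..................544444.RRR..4445.....5....
168 ..................544444.RRRR.4445..........
169 ..................544444.RRRR.4445..........
170 ..................544444.RRRR.4445..........
171 ...................44444.RRRR.4445..........
172 ...................44445.RRRR.444...........
173 ...................5444..RRRR.445...........
174 ....................54..RRRRR...............
175 ........................RRRRR...............
176 ........................RRRRR...............
177 ........................RRRR................
178 ............................................
```

Emit:
servo_tool:
  commands:
    - [0.048,0,0.039,0]
    - [0.046,0,0.04,0]
    - [0.043,0,0.043,0]
    - [0.042,0,0.045,0]
    - [0,0,0,0]
    - [0,0,0,0]

```text
clock: 34.4
eef_pos: [0.5247, -0.1759, 0.0533]
tool_rot: [-0.0, 1.0, -0.007, -0.001]
force: [-0.3, -0.6, 0.7]
width: 0.021
gripper_force: 9.8
```

Emit:
servo_tool:
  commands:
    - [0.02,0,0.025,0]
    - [0.018,0,0.025,0]
    - [0,0,0,0]
    - [0,0,0,0]

```text
clock: 34.8
eef_pos: [0.5284, -0.176, 0.0486]
tool_rot: [0.0, 1.0, -0.007, -0.001]
force: [0.0, -0.3, -0.0]
width: 0.0198
gripper_force: 9.4
```

```bash
python3 -c "
from fit import *
e,yaw=cur(); print(np.round(ctrl.read_state()['wrist_torque'],2)); q=snap('scene','s28'); w=snap('wrist','w28'); fitw(w,e,yaw,.057)
for phi,th in((.8,0),(.8,.1)):
    R,o=pose(e,yaw,.001,.057,.0764,th,phi); o[2]=.03; print(phi,th,'top',proj(q,hubtop(R,o)).round(1).tolist(), 'grip',proj(q,o+R@[.095,0,.088]).round(1),o.round(3))
print([(c.round(1),s) for c,s in blobs(q,proj(q,e+[0,0,.06])[0],25)])
ascii(q,proj(q,o+R@[0,0,.03])[0],22,13)
"
```

```text
t 34.80 tcp [ 0.5284 -0.176   0.0486] yaw -0.015 F [ 0.  -0.3 -0. ] w 0.0198 g 9.4
[-0.1   0.26  0.04]
dx 0.0109 tilt 0.041 cost 0.00 lowest hub 0.0246 org [ 0.4554 -0.1382  0.0257]
0.8 0 top [[220.4, 167.1], [209.7, 168.5], [208.5, 160.7], [219.0, 159.4]] grip [[216.7 174.2]] [ 0.462 -0.243  0.03 ]
0.8 0.1 top [[219.9, 167.6], [209.1, 168.5], [207.9, 161.3], [218.5, 160.5]] grip [[216.8 172.9]] [ 0.47  -0.243  0.03 ]
[(array([215.2, 179. ]), array([213, 174,   5,  11,  44], dtype=int32))]
col0 191
154 ..543334.......344444445555554444444........
155 ..54433.........344444444555444444444.......
156 ...44...........333444444444444444433.......
157 ...5..............2333445554444444332.......
158 ....................2334455544444332.......2
159 ..............22......333444444433........22
160 ...............2......333344444332.........2
161 ....................3333.23333332..........2
162 ...................33333....2322............
163 ..................433332....................
164 .................555332.....................
165 ..................75432.....................
166 ..................7643.........3........2..2
167 ..................86532.......3...........23
168 ..................86532.....3333.........233
169 ..................76532....33333........2345
170 ...................5433..2334443..332..2345.
171 ...................54432.2344444...4333345..
172 ...................5443..3344445....44345...
173 ....................443...44444.....5445....
174 ....................44.RR..44445....545.....
175 ....................4.RRRR..4445.....5......
176 ......................RRRRR.4445............
177 ......................RRRRR.4445............
178 ......................RRRRR.4445............
179 .......................RRRR.444.............
```

Emit:
servo_tool:
  commands:
    - [0,0,0,0]
    - [0,0,0,0]
    - [0,0,0,0]
    - [0,0,0,0]
    - [0,0,0,0]
  jaw: 0.2

```text
clock: 35.4
eef_pos: [0.5294, -0.1757, 0.049]
tool_rot: [-0.0, 1.0, -0.007, 0.0]
force: [0.3, 0.5, -0.1]
width: 0.0374
gripper_force: 0.0
```

```bash
python3 -c "
from fit import *
e,yaw=cur(); q=snap('scene','s29'); w=snap('wrist','w29')
for p in(q,w):
  for c,s in blobs(p,proj(p,e+[0.01,0,.06])[0],40):
    r=least_squares(lambda v:silc(p,CYL+[v[0],v[1],.03])[0]-c,[.53,-.175]); print(c.round(1),s,r.x.round(4),silc(p,CYL+[*r.x,.03])[1:])
fitw(w,e,yaw,.057)
"
```

```text
t 35.40 tcp [ 0.5294 -0.1757  0.049 ] yaw -0.014 F [ 0.3  0.5 -0.1] w 0.0374 g 0.0
[215.2 179.4] [213 175   5  11  42] [ 0.538  -0.1782] (68.07114014658146, (211, 173, 8, 13))
[251.8 218.7] [ 232  190   41   57 1866] [ 0.5409 -0.1761] (2119.1193766075885, (229, 186, 45, 63))
dx 0.0110 tilt 0.026 cost 0.00 lowest hub 0.0266 org [ 0.4554 -0.1379  0.0273]
```

Emit:
servo_tool:
  commands:
    - [0.05,0,0,0]
    - [0.06,0,0,0]
    - [0,0,0,0]
    - [0,0,0,0]

```text
clock: 35.9
eef_pos: [0.5405, -0.1758, 0.0488]
tool_rot: [-0.0, 1.0, -0.007, 0.0]
force: [0.8, -0.4, -0.5]
width: 0.0375
gripper_force: 0.0
```

Emit:
servo_tool:
  commands:
    - [0,0,0,0]
    - [0,0,0,0]
    - [0,0,0,0]
    - [0,0,0,0]
    - [0,0,0,0]
  jaw: 1
  squeeze: 5

```text
clock: 36.4
eef_pos: [0.54, -0.1759, 0.0488]
tool_rot: [-0.0, 1.0, -0.007, -0.0]
force: [-0.6, -0.2, -1.1]
width: 0.0218
gripper_force: 5.0
```

Emit:
servo_tool:
  commands:
    - [0,0,0,0]
    - [0,0,0,0]
    - [0,0,0,0]
    - [0,0,0,0]
    - [0,0,0,0]
  jaw: 0.1

```text
clock: 36.9
eef_pos: [0.5403, -0.1759, 0.0489]
tool_rot: [-0.0, 1.0, -0.007, 0.0]
force: [-0.1, 0.1, -0.2]
width: 0.0423
gripper_force: 0.0
```

Emit:
servo_tool:
  commands:
    - [0,0,-0.1,0]
    - [0,0,-0.2,0]
    - [0,0,-0.3,0]
    - [0,0,-0.4,0]
    - [0,0,-0.4,0]
    - [0,0,-0.4,0]
    - [-0.3,0,0,0]
    - [-0.4,0,0,0]
    - [0,0,0,0]
    - [0,0,0,0]
    - [0,0,0,0]

```text
clock: 38.0
eef_pos: [0.4717, -0.1749, 0.2295]
tool_rot: [0.0, 1.0, -0.007, 0.001]
force: [-0.5, 0.4, -0.2]
width: 0.0421
gripper_force: 0.0
```

```bash
python3 -c "
from fit import *
e,yaw=cur(); q=snap('scene','s30'); w=snap('wrist','w30')
for p in(q,w):
  for c,s in blobs(p,proj(p,[.54,-.177,.095])[0],25):
    r=least_squares(lambda v:silc(p,CYL+[v[0],v[1],.03])[0]-c,[.53,-.175]); print(c.round(1),s,r.x.round(4),silc(p,CYL+[*r.x,.03])[1:])
for n in('crank','garlic_press','slab'):
    print(n,[(np.round(d['location'],3).tolist(),round(d['confidence'],2)) for d in ctrl.boxes_of(n,w)[:4]])
R=Ro.from_euler('z',.79).as_matrix(); o=np.r_[np.array([.540,-.177])-R[:2,0]*.095,.03]; print(proj(q,hubtop(R,o)).round(1).tolist(),o); ascii(q,proj(q,o+[0,0,.044])[0],20,12)
ptr('30','scene')
"
```

```text
t 38.00 tcp [ 0.4717 -0.1749  0.2295] yaw -0.014 F [-0.5  0.4 -0.2] w 0.0421 g 0.0
[215.2 179.3] [212 175   6  11  44] [ 0.5379 -0.1783] (68.06361911958084, (211, 173, 8, 13))
[252.  114.2] [243 104  20  21 321] [ 0.5404 -0.1764] (370.34199960675323, (241, 103, 22, 23))
crank [([0.341, -0.486, 0.04], 0.88), ([0.49, -0.224, 0.08], 0.72)]
garlic_press [([0.604, -0.219, 0.045], 0.97), ([0.511, -0.219, 0.032], 0.7)]
slab [([0.509, -0.22, 0.031], 0.71)]
[[218.5, 168.6], [207.7, 170.0], [206.5, 162.3], [217.1, 160.9]] [ 0.4731347  -0.24448356  0.03      ]
col0 192
153 ........................................
154 ........................................
155 ........................................
156 ........................................
157 ........................................
158 ........................................
159 ........................................
160 ........................................
161 ........................................
162 ..................888888888.............
163 .................8888888888.............
164 ................88888888888.........
[... 420 characters left out ...]
.............568..................
175 .......................RRR..............
176 ....................RRRRRR..............
-0.90 22212222222
-0.84 2221c221222
-0.78 2221cc21222
-0.72 22111c1cc12
-0.66 22111c11c12
-0.60 222111c1111
-0.54 22111111111
-0.48 22111111222
-0.42 22211222222
-0.36 22222222222
-0.30 32222222222
-0.24 22222222333
-0.18 22232223333
-0.12 32333333333
-0.06 33333333333
-0.00 33333333333
+0.06 33333333333
+0.12 33333333333
+0.18 43333333333
+0.24 43333333333
+0.30 44333333333
+0.36 44433333333
+0.42 55554444333
+0.48 55554444554
+0.54 56776655556
+0.60 66778877767
+0.66 67788777777
+0.72 77777777777
+0.78 77777667555
+0.84 67755645333
+0.90 67554443333
+0.96 65544333333
```

The crank is standing level on the board at about (0.473, −0.244). The pointer is at the green stop, the garlic press hasn't moved, and the gripper is clear, so I'm handing in.

```bash
python3 -c "
from plant import ctrl
print(ctrl.hand_in())"
```

```text
the job is handed in; nothing more can be done
None
```

Job handed in, result not reported: my camera checks showed the damper open at the green stop (pointer about 0.65 rad, stop about 0.63), the crank seated on the collar before turning and now level on the board with the grip up, and the garlic press in place; I did not re-check the bowl, sieve or paddle.

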